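# Load and latch the shielded test box

### The arm

A 7-joint arm with a two-finger parallel gripper is mounted at the origin on the work surface. World frame = base frame: x ahead of the robot, y to its left, z up, the work surface at z = 0. Lengths are in m, angles in rad, forces in N, time in s.
With the tool pointing down it reaches from about 0.4 to 0.85 m from the base axis. Payload 10.4 kg.
Tool frame: the origin (TCP) lies between the finger pads; the fingertips stand 11 mm ahead of it and the grasp point (between the pads) lies 8 mm behind it; x points along the fingers, y is the direction in which the jaws open and shut, and the axes are right-handed (so a half turn about x gives the same grasp; the last joint's range is limited). The gripper opens to 87 mm and grips with 3 to 60 N. Pads are 19 mm wide; open, the fingers measure 117 mm over their backs; the gripper's body (75 mm by 190 mm) begins 51 mm behind the grasp point.
Start: joints at [-1.129, 0.332, -0.065, 1.46, 0.022, 1.35, -0.088], TCP at [0.28, 0.559, 0.234] pointing down, gripper open.
Joint ranges: [-2.6, 2.6], [-0.5, 2.12], [-1.47, 1.34], [0.16, 2.42], [-1.27, 4.41], [0.06, 2.06], [-2.6, 2.6]. Speed limits (rad/s): [2.22, 2.22, 2.79, 2.79, 3.14, 3.14, 3.14].

### API

Orientations are given as a unit quaternion [x, y, z, w].
In Python, from bench import r, cams, ticket gives the robot as it stands. The module is installed in compiled form; this text tells all that it offers.
- The arm moves only by the tool drive_tool, never from a script. Its argument "moves" is text: rows parted by semicolons, each of 5 numbers parted by spaces: the shift along the world's x, y, z in m, then the turn about the world's z in degrees, then the closure, from 0 (fully open) to 1 (shut). In form: x y z twist grip; .... A call has 1 to 20 rows; each row shifts and turns the commanded pose from where the row before left it; what a row does not reach is not made up. A row lasts 1/8 s, in which the tool goes at most 62.5 mm and 10.7 degrees, less where a joint would pass 70% of its speed; a pose out of reach is approached as far as the arm can. A call is refused whole if a number of a shift passes 0.0625 or a number of a turn 10.7, either way. A call with a gripper value outside its range is refused whole. The fingers move at their own pace and stop on an object; "newtons" is the grip in N (left out, the last holds). Time passes only in rows, so rows that do not move let the fingers close. It gives the time, the measured TCP pose, the force and the opening at its end, in the units of the state.
- r.read_state(): the state, without advancing time (a new reading comes with each control period).
- cams.camera(name): name is "scene" or "top"; returns a dict with "color" (420x560x3 uint8, red, green, blue), "fx", "fy", "cx", "cy" (pixels), "distortion" ([k1, k2, p1, p2, k3] as OpenCV has them; the pictures are not rectified), "extrinsics" (4x4, takes a point from camera to world coordinates). Camera axes: x right, y down, z forward; pixel columns grow to the right and rows downward; lengths in m; the calibration is good to about 2 mm. A picture is of the moment at which its call begins. There is no depth.
- ticket.close_job(): hands the job in, once; it reports no verdict.
The state is a dict: "time": time; "joint_positions": joint angles; "joint_vel": joint speeds; "joint_torque": joint torques, N m; "ee_pos": TCP position; "eef_rot": TCP orientation; "ft_force": force on the tool from outside, world axes, zero at the start; "torque": the same for the moment, N m; "width": finger opening in m.
Only numpy, scipy, OpenCV 4.12 (cv2) and the standard library are available. Lean on these libraries where they do the work, as an engineer would, in place of code of your own. Each camera call takes 0.05 s, during which the arm holds its last target.

### The job

Get the shielded test box ready for a measurement: lay every radio module that is out on the bench flat in its open drawer, push the drawer shut, then hook the latch's loop over the keeper on top of the drawer front and press the lever down flat, past centre, so that it draws the drawer tight. Press the three port caps on the box's top, which are standing up loose, fully home. Leave the other things on the bench where they are.

Things in the scene. Friction and masses are not known exactly. Their poses are not given: they have to be found in the camera images.
- shield_box: Grey steel drawer-type radio shielding box, fixed to the bench, 200 (x) x 310 (y) x 80 mm high. Origin: centre of its underside. Its -x points out of its front, where the drawer slides out towards the robot; z up. On its flat top: the latch on the middle line near the front, two port caps on the +y side, one on the -y side.
- drawer (a joint): How far the drawer is out along the box's -x, in m: starts at 0.09 to 0.11 (stop 0.11). About 2 N of friction. Pushed shut it meets a springy copper gasket and rests about 0.0025 out; the last 2.5 mm are drawn in by the latch (0 = tight).
- tray (a point): Point on the drawer's tray floor, on its middle line, 45 mm behind the inside of the front panel; moves with the drawer, axes as the box. Floor 30 mm above the bench, 260 mm wide (y), side walls 28 mm high; it runs from 45 mm before this point (front panel, top 80 mm above the bench) to 116 mm behind it; only the part pulled out of the box is open from above.
- grip_ledge (a point): Middle of the front face of the black ledge on the drawer's front panel (90 mm wide, 12 mm high, stands 10 mm out of the panel), 40 mm above the bench. Push here along the box's +x to shut the drawer.
- keeper (a point): Foot of the keeper's upright: a steel hook 24 mm wide on top of the drawer front, 91.5 mm above the bench. A level seat reaches 20 mm forward (-x) from here; the upright (4 mm thick) lies behind; at its top a lip reaches 5 mm forward, 10 to 13 mm above the seat. Lower the bar onto the seat before the lip (axis 12 mm forward); the lever then draws it under the lip (axis 4 mm forward, 4 mm up).
- latch_pivot (a point): Axis of the latch lever, fixed on the box, 94 mm above the bench; the axis runs along the box's y. It lies 55 mm behind (+x) the keeper point when the drawer is at 0.
- latch_lever (a joint): Lever angle: 0 = flat, pointing to the box's +x (latched); grows as its tip rises and comes over towards the drawer, stop at 1.9. Stays where it is left (0.09 Nm friction); starts at 0.2 to 0.9. With the loop hooked, pressing it over centre takes about 4 N at the tip. A steel plate 22 mm wide, tip 58 mm from the pivot, outer (upper) face 6 mm off the line through the pivot.
- loop_bar (a point): Middle of the loop's cross bar: 8 mm thick, 50 mm long along the box's y; take it by its two ends from above. Two 5 mm rods 37 mm apart join it to a free hinge 72.5 mm away, which lies on the lever 14 mm from the lever's pivot, 0.25 rad below the lever's line. At first it is folded back over the lever, behind (+x) the pivot; carried up and over to the drawer it pulls the lever up with it.
- cap1 (a joint): Height of port cap 1 above home, in m: 0 = home; it starts loose, 0.006 to 0.011 up. Pressed down it meets a detent 6 mm above home, passes it 3 mm above home under about 7 N and snaps home. It cannot come off.
- cap2 (a joint): Height of port cap 2 above home, in m: 0 = home; it starts loose, 0.006 to 0.011 up. Pressed down it meets a detent 6 mm above home, passes it 3 mm above home under about 7 N and snaps home. It cannot come off.
- cap3 (a joint): Height of port cap 3 above home, in m: 0 = home; it starts loose, 0.006 to 0.011 up. Pressed down it meets a detent 6 mm above home, passes it 3 mm above home under about 7 N and snaps home. It cannot come off.
- cap1_top (a point): Middle of the flat top of port cap 1, a dark steel cap 18 mm across and 14 mm high (the front one of two on the +y side of the box's top); 97.5 mm above the bench when home.
- cap2_top (a point): Middle of the flat top of port cap 2, a dark steel cap 18 mm across and 14 mm high (the rear one on the +y side); 97.5 mm above the bench when home.
- cap3_top (a point): Middle of the flat top of port cap 3, a dark steel cap 18 mm across and 14 mm high (the single one on the -y side); 97.5 mm above the bench when home.
- module1: Radio module to be tested: an aluminium box 50 (x) x 28 (y) x 20 (z) mm with a 9 mm brass connector stub, 11 mm long, at its +x end; 70 g. Origin: centre of its underside. Two to four of the four modules are there; the others are absent.
- module2: Radio module to be tested: an aluminium box 50 (x) x 28 (y) x 20 (z) mm with a 9 mm brass connector stub, 11 mm long, at its +x end; 70 g. Origin: centre of its underside. Two to four of the four modules are there; the others are absent.
- module3: Radio module to be tested: an aluminium box 50 (x) x 28 (y) x 20 (z) mm with a 9 mm brass connector stub, 11 mm long, at its +x end; 70 g. Origin: centre of its underside. Two to four of the four modules are there; the others are absent.
- module4: Radio module to be tested: an aluminium box 50 (x) x 28 (y) x 20 (z) mm with a 9 mm brass connector stub, 11 mm long, at its +x end; 70 g. Origin: centre of its underside. Two to four of the four modules are there; the others are absent.
- attenuator: Bystander: a round steel inline attenuator, 22 mm thick, 62 mm long, lying on the bench. Leave alone. Origin under its centre.
- wick_spool: Bystander: a clear flat spool, 40 mm across, 14 mm high. Leave alone. Origin under its centre.
- multimeter: Bystander: a grey handheld meter 180 x 86 x 50 mm lying on its back. Leave alone. Origin under its centre.
- spray_can: Bystander: an upright can, 58 mm across, 130 mm high. Leave alone. Origin under its centre.
- screwdriver: Bystander: a screwdriver 170 mm long lying on the bench. Leave alone. Origin under its middle.
- screw_dish: Bystander: a small steel dish 80 mm across, 22 mm high. Leave alone. Origin under its centre.
Things that resemble listed ones, but are neither listed nor needed, are in the scene too. What is shaped like the module2 but brown or green is not meant.

How it is judged:
By the outcome, as a careful person would: the job done as asked, in the order asked, and still so for the second after the job is handed in, with the robot touching nothing.
Of module1, module2, module3, module4 only 2 to 4 are there at a start; the rules pass over those that are not, and their reading is None.
At some moment in a run one of module1, module2, module3, module4 may be knocked a few centimetres aside while the robot is not near it.
Once in a run the grip may slacken for a moment while it holds something.
It also fails if it takes over 210 s, if anything falls off the work surface, if the arm or the gripper's body presses on something with over 40 N, if the wrist force passes 120 N, or if a joint passes its speed limit or range.

## Working session

There is one attempt and no reset: what is moved stays moved. The work goes in short steps, Python scripts to look and compute and a tool call to move; the robot and the scene stay as the last step left them, time stands still between calls to the robot, and variables do not carry over. Pictures are saved under pics/ and viewed, and the job is handed in when it is done.

Besides the shell and the picture viewer there is one more tool, called after ">>>" by a JSON object that holds its "name" and its "arguments". drive_tool: Moves the arm, as the interface text tells. Its arguments: {"type":"object","properties":{"moves":{"type":"string"},"newtons":{"type":"number"}},"required":["moves"]}

```bash
mkdir -p pics; ls; cat > h.py <<'E'
import numpy as np, cv2
from bench import r, cams, ticket
def snap(tag):
    out={}
    for n in("scene","top"):
        c=cams.camera(n); out[n]=c
        cv2.imwrite(f"pics/{tag}_{n}.png",c["color"][:,:,::-1]); np.savez(f"pics/{tag}_{n}.npz",**c)
    return out
def load(tag,n): return dict(np.load(f"pics/{tag}_{n}.npz"))
def K(c): return np.array([[c["fx"],0,c["cx"]],[0,c["fy"],c["cy"]],[0,0,1.]])
def ray(c,uv):
    p=cv2.undistortPoints(np.array(uv,float).reshape(-1,1,2),K(c),np.array(c["distortion"],float)).reshape(-1,2)
    d=np.c_[p,np.ones(len(p))]@np.array(c["extrinsics"])[:3,:3].T
    return np.array(c["extrinsics"])[:3,3],d
def onz(c,uv,z):
    o,d=ray(c,uv); return o+d*((z-o[2])/d[:,2])[:,None]
def proj(c,P):
    T=np.linalg.inv(np.array(c["extrinsics"])); P=np.array(P,float).reshape(-1,3)
    rv=cv2.Rodrigues(T[:3,:3])[0]
    return cv2.projectPoints(P,rv,T[:3,3],K(c),np.array(c["distortion"],float))[0].reshape(-1,2)
def tri(c1,u1,c2,u2):
    o1,d1=ray(c1,u1);o2,d2=ray(c2,u2);d1=d1[0];d2=d2[0]
    A=np.c_[d1,-d2];s=np.linalg.lstsq(A,o2-o1,rcond=None)[0]
    a=o1+s[0]*d1;b=o2+s[1]*d2;return (a+b)/2,np.linalg.norm(a-b)
E
python3 - <<'E'
from h import *
o=snap("a")
for n in o:
    c=o[n];print(n,c["fx"],c["cx"],c["cy"],c["distortion"],np.round(c["extrinsics"],3).tolist())
    cv2.imwrite(f"pics/a_{n}_b.png",cv2.resize(c["color"][:,:,::-1],(800,600),interpolation=cv2.INTER_CUBIC))
print(r.read_state())
E
```

```text
pics
scene 479.83194843816005 280.1258352910868 202.20551207429995 [-0.10790347  0.          0.          0.          0.        ] [[0.778, 0.496, -0.386, 0.966], [0.628, -0.606, 0.488, -0.579], [0.008, -0.622, -0.783, 1.028], [0.0, 0.0, 0.0, 1.0]]
top 437.9146921346142 285.7930126754536 207.04680383532278 [0.02558407 0.         0.         0.         0.        ] [[-0.021, -0.995, 0.1, 0.378], [-1.0, 0.019, -0.023, 0.048], [0.021, -0.101, -0.995, 1.23], [0.0, 0.0, 0.0, 1.0]]
{'time': 0.1, 'joint_positions': array([-1.12859052,  0.33279067, -0.06468826,  1.4608741 ,  0.02161977,
        1.34990306, -0.0884528 ]), 'joint_vel': array([ 0.00094697, -0.00087638, -0.00031501, -0.00240264,  0.00110206,
        0.00036513, -0.00098921]), 'joint_torque': array([ 2.50462268e-03, -6.24545360e+01,  2.54021923e-02, -3.90716171e+01,
       -6.14033989e-02,  3.67108150e-02,  2.29128170e-05]), 'ee_pos': array([0.28001828, 0.55838055, 0.23283671]), 'eef_rot': array([ 0.16239177,  0.68817721, -0.16328356,  0.68802581]), 'ft_force': array([1.41222306, 0.48198023, 0.15269834]), 'torque': array([0.05279492, 0.0027422 , 0.01608371]), 'width': 0.08673563751133581}
```

View pics/a_top_b.png

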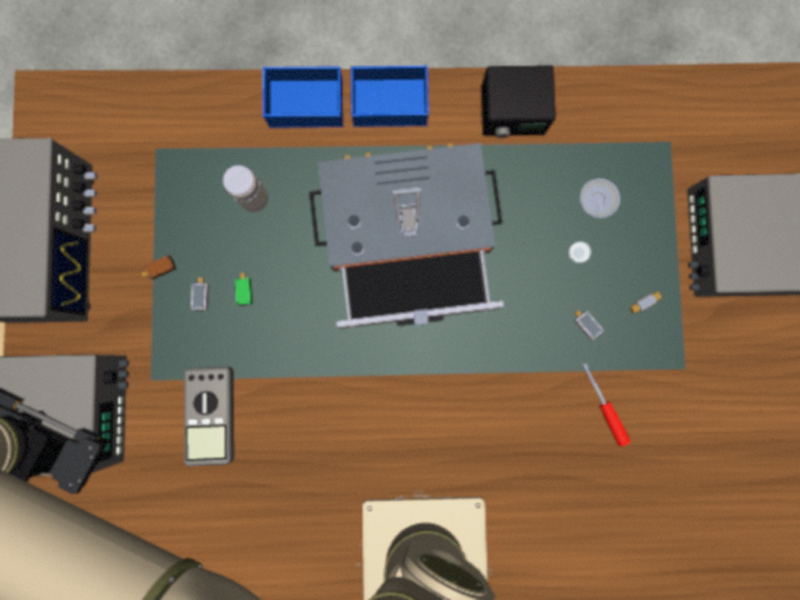

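View pics/a_scene_b.png

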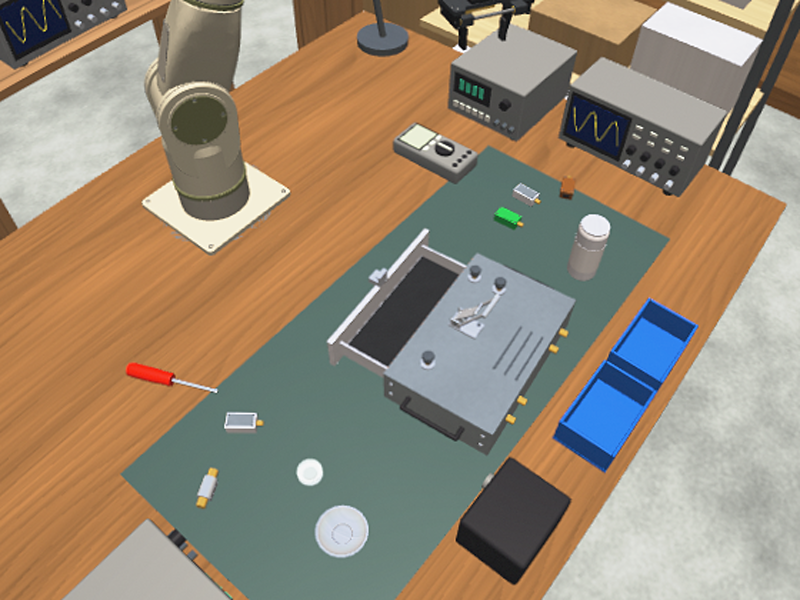

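The top view shows grey modules at display (199,296) and (590,325). The brown and green lookalikes are not needed. The drawer is open, with the keeper at (421,317), the latch at (407,212) and the caps at (354,221), (357,247) and (463,221). I'll zoom in to measure.

```bash
python3 - <<'E'
from h import *
def crop(n,x0,y0,x1,y1,s,f):
    c=load("a",n); im=c["color"][y0:y1,x0:x1,::-1]
    return cv2.resize(im,None,fx=s,fy=s,interpolation=cv2.INTER_CUBIC)
t=[crop("top",110,180,190,230,5,0),crop("top",390,200,470,250,5,0)]
cv2.imwrite("pics/c1.png",np.hstack(t))
cv2.imwrite("pics/c2.png",crop("top",215,95,365,235,4,0))
cv2.imwrite("pics/c3.png",crop("scene",225,155,410,320,4,0))
# module masks
c=load("a","top");hsv=cv2.cvtColor(c["color"],cv2.COLOR_RGB2HSV)
for box in((120,190,160,225),(395,210,430,245)):
    x0,y0,x1,y1=box; h=hsv[y0:y1,x0:x1]
    m=((h[...,1]<60)&(h[...,2]>70)).astype(np.uint8)
    b=((h[...,0]<28)&(h[...,0]>12)&(h[...,1]>120)).astype(np.uint8)
    cs=max(cv2.findContours(m,0,2)[0],key=cv2.contourArea)
    R=cv2.minAreaRect(cs); bx=cv2.boxPoints(R)+[x0,y0]
    P=onz(c,bx,0.02); ctr=onz(c,[np.array(R[0])+[x0,y0]],0.02)[0]
    ys,xs=np.nonzero(b); s=onz(c,[[xs.mean()+x0,ys.mean()+y0]],0.01)[0]
    print(R,ctr,"corners",np.round(P,4).tolist(),"stub",s,len(xs), "yaw",np.degrees(np.arctan2(*(s-ctr)[1::-1])))
E
```

```text
((19.5, 17.0), (34.0, 39.0), 90.0) [0.50807127 0.42175387 0.02      ] corners [[0.5562, 0.4754, 0.02], [0.5543, 0.3691, 0.02], [0.4602, 0.3683, 0.02], [0.4623, 0.4738, 0.02]] stub [0.54126731 0.42386326 0.01      ] 6 yaw 3.635874065165177
((17.0, 17.0), (34.0, 34.0), 90.0) [ 0.4381232  -0.32977687  0.02      ] corners [[0.4864, -0.2847, 0.02], [0.4846, -0.3796, 0.02], [0.3902, -0.3745, 0.02], [0.3921, -0.2803, 0.02]] stub [ 0.46145253 -0.31235873  0.01      ] 7 yaw 36.74575819239598
```

View pics/c1.png

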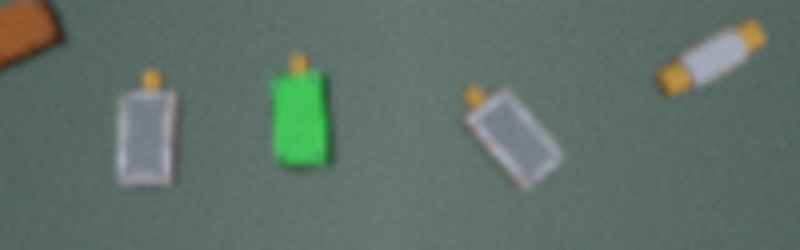

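View pics/c2.png

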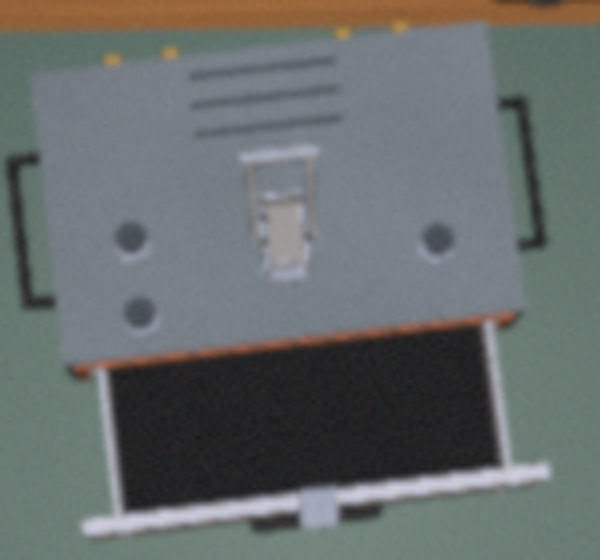

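View pics/c3.png

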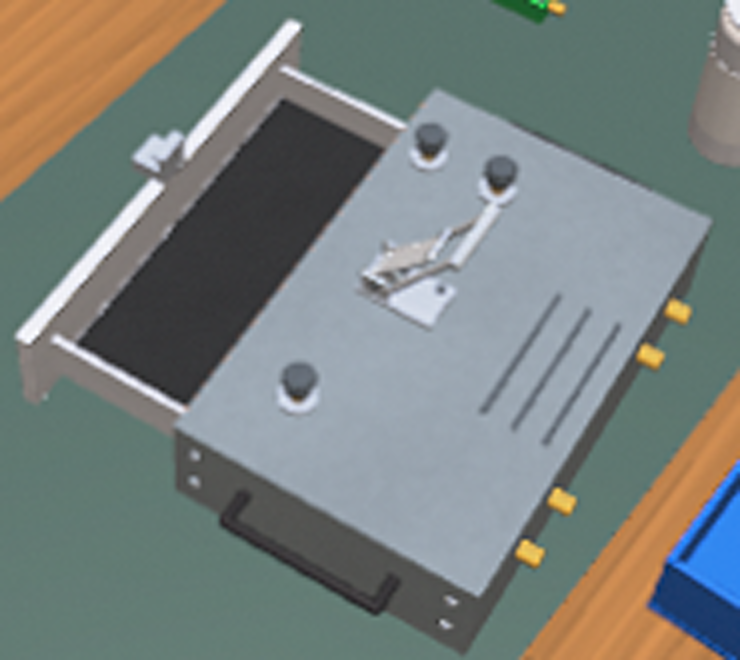

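```bash
python3 - <<'E'
from h import *
t=load("a","top");s=load("a","scene")
f=lambda p,x0,y0,k:(np.array(p,float)+.5)/k-.5+[x0,y0]
A=f([(118,92),(177,92),(172,186),(117,184)],110,180,5); B=f([(108,90),(163,157),(128,189),(65,120)],390,200,5)
for n,q in(("A",A),("B",B)):
    P=onz(t,q,.02)[:,:2];e=[np.linalg.norm(P[i]-P[i-1]) for i in range(4)];print(n,P.mean(0).round(4),np.round(e,4))
    a,b=(P[0]+P[1])/2-(P[2]+P[3])/2,(P[0]+P[3])/2-(P[1]+P[2])/2
    v=a if n=="A" else b
    print(np.degrees(np.arctan2(v[1],v[0])))
st=f([(151,80),(473-400,97)],110,180,5); st[1]+=[280,20]
print("stub",onz(t,st,.01))
C=onz(t,f([(32,75),(487,22),(523,308),(70,367)],215,95,4),.08)[:,:2]
print("box",C.round(4).tolist(),[np.linalg.norm(C[i]-C[i-1]).round(4) for i in range(4)],C.mean(0))
for i in((0,3),(1,2)):
    v=C[i[0]]-C[i[1]];print(np.degrees(np.arctan2(v[1],v[0])))
for a,b in(((0,1)),((3,2))):
    v=C[a]-C[b];print(np.degrees(np.arctan2(-v[0],v[1])))
cs=f([(433,133),(501,167),(299,375)],225,155,4);ct=f([(140,310),(131,235),(437,236)],215,95,4)
for i in range(3):print("cap",i+1,tri(t,ct[i],s,cs[i]))
bs=f([(493,210),(457,263)],225,155,4);bt=f([(317,152),(241,159)],215,95,4)
# left end in top = +y
print("bar",tri(t,bt[1],s,bs[0]),tri(t,bt[0],s,bs[1]))
pts=onz(t,f([(320,490),(300,492),(303,527),(337,524)],215,95,4),.0915);print("keeper",pts.round(4).tolist())
D=onz(t,f([(83,528),(548,470)],215,95,4),.08);print("drawer front mid top",D.round(4).tolist())
E
```

```text
A [0.5073 0.4236] [0.0508 0.0321 0.052  0.0299]
-1.1002831769336177
B [ 0.437  -0.3319] [0.0296 0.0475 0.0267 0.0511]
38.84682659902019
stub [[ 0.5409968   0.424409    0.01      ]
 [ 0.46145711 -0.3121179   0.01      ]]
box [[0.7503, 0.1851], [0.7828, -0.1223], [0.5863, -0.1401], [0.5519, 0.1616]] [np.float64(0.1997), np.float64(0.3091), np.float64(0.1973), np.float64(0.3037)] [0.66780992 0.02106732]
6.7715724247014775
5.18903690899145
6.031628966193508
6.497864188921974
cap 1 (array([0.58524588, 0.11410639, 0.1075179 ]), np.float64(0.002480237604199911))
cap 2 (array([0.63430674, 0.11889303, 0.10739735]), np.float64(0.0012083562077567524))
cap 3 (array([ 0.63027063, -0.08106254,  0.10624189]), np.float64(0.00018644059173712478))
bar (array([0.66862075, 0.04660681, 0.16365602]), np.float64(0.0015965039005886947)) (array([6.73309154e-01, 3.31281443e-04, 1.64929992e-01]), np.float64(0.004886141817761952))
keeper [[0.4663, -0.0014, 0.0915], [0.4653, 0.0117, 0.0915], [0.4424, 0.0102, 0.0915], [0.4439, -0.012, 0.0915]]
drawer front mid top [[0.4453, 0.154, 0.08], [0.4776, -0.153, 0.08]]
```

```bash
cat >> h.py <<'E'
from scipy.spatial.transform import Rotation as Rn
def st():
    s=r.read_state();R=Rn.from_quat(s["eef_rot"]).as_matrix()
    print("t",round(s["time"],2),"p",s["ee_pos"].round(4),"yawY",np.degrees(np.arctan2(R[1,1],R[0,1])).round(2),"xax",R[:,0].round(3),"w",round(s["width"],4),"F",s["ft_force"].round(1),"q",s["joint_positions"].round(2))
E
python3 -c "
from h import *
st()"
```

```text
t 0.1 p [0.28   0.5584 0.2328] yawY 63.37 xax [-0.    -0.001 -1.   ] w 0.0867 F [1.4 0.5 0.2] q [-1.13  0.33 -0.06  1.46  0.02  1.35 -0.09]
```

>>> {"name": "drive_tool", "arguments": {"moves": "0.0378 -0.0225 0 5 0.3; 0.0378 -0.0225 0 5 0.3; 0.0378 -0.0225 0 5 0.3; 0.0378 -0.0225 0 5 0.3; 0.0378 -0.0225 0 5 0.3; 0.0378 -0.0225 0 3 0.3; 0 0 -0.05 0 0.3; 0 0 -0.05 0 0.3; 0 0 0 0 0.3; 0 0 0 0 0.3", "newtons": 20}}

```text
time: 1.35
ee_pos: [0.5075, 0.4244, 0.1356]
eef_rot: [-0.008, 0.707, 0.009, 0.708]
ft_force: [-0.6, 0.3, 1.2]
width: 0.061
```

```bash
python3 - <<'E'
from h import *
st()
o=snap("b")
a=cv2.resize(o["top"]["color"][170:240,100:200,::-1],None,fx=4,fy=4,interpolation=2)
b=cv2.resize(o["scene"]["color"][90:160,330:430,::-1],None,fx=4,fy=4,interpolation=2)
cv2.imwrite("pics/b1.png",np.hstack([a,b]))
E
```

```text
t 1.35 p [0.5075 0.4244 0.1356] yawY 91.38 xax [ 0.001  0.001 -1.   ] w 0.061 F [-0.6  0.3  1.2] q [-0.76  0.47 -0.01  1.48  0.    1.19  0.83]
```

View pics/b1.png

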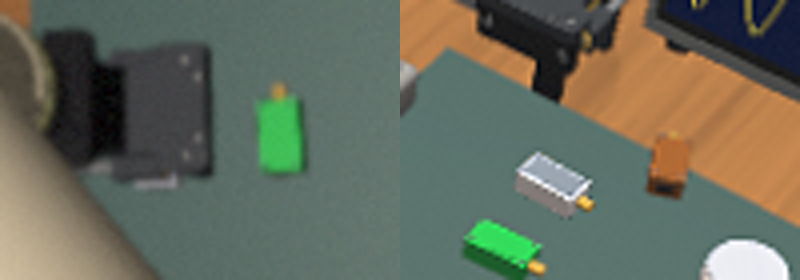

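The scene view shows the module still in its place, with the gripper above it. I'll descend.

>>> {"name": "drive_tool", "arguments": {"moves": "0 -0.001 -0.04 0 0.3; 0 0 -0.04 0 0.3; 0 0 -0.02 0 0.3; 0 0 -0.012 0 0.3; 0 0 -0.009 0 0.3; 0 0 0 0 0.3; 0 0 0 0 0.9; 0 0 0 0 0.9; 0 0 0 0 0.9; 0 0 0 0 0.9; 0 0 0 0 0.9", "newtons": 25}}

```text
time: 2.82
ee_pos: [0.507, 0.4229, 0.0127]
eef_rot: [-0.008, 0.707, 0.009, 0.707]
ft_force: [0.0, 0.4, 1.9]
width: 0.0278
```

>>> {"name": "drive_tool", "arguments": {"moves": "0 0 0.04 0 0.9; 0 0 0.06 0 0.9; 0 0 0.06 0 0.9; 0 -0.045 0 0 0.9; 0 -0.045 0 1 0.9; 0 -0.045 0 1 0.9; 0 -0.045 0 1 0.9; 0 -0.045 0 1 0.9; 0 -0.045 0 1 0.9; 0 -0.045 0 0 0.9; 0 -0.045 0 0 0.9; 0 0 0 0 0.9;0 0 0 0 0.9;0 0 0 0 0.9", "newtons": 25}}

```text
time: 4.58
ee_pos: [0.5069, 0.0641, 0.1725]
eef_rot: [-0.04, 0.706, 0.04, 0.706]
ft_force: [0.0, 0.3, -1.2]
width: 0.0278
```

```bash
python3 - <<'E'
from h import *
st()
o=snap("d")
cv2.imwrite("pics/d1.png",cv2.resize(o["scene"]["color"][60:340,130:480,::-1],None,fx=2.1,fy=2.1,interpolation=2))
cv2.imwrite("pics/d2.png",cv2.resize(o["top"]["color"][60:300,200:500,::-1],None,fx=2.5,fy=2.5,interpolation=2))
E
```

```text
t 4.58 p [0.5069 0.0641 0.1725] yawY 96.49 xax [-0.  0. -1.] w 0.0278 F [ 0.   0.3 -1.2] q [-0.36  0.12  0.16  1.85 -0.02  1.17  1.49]
```

View pics/d1.png

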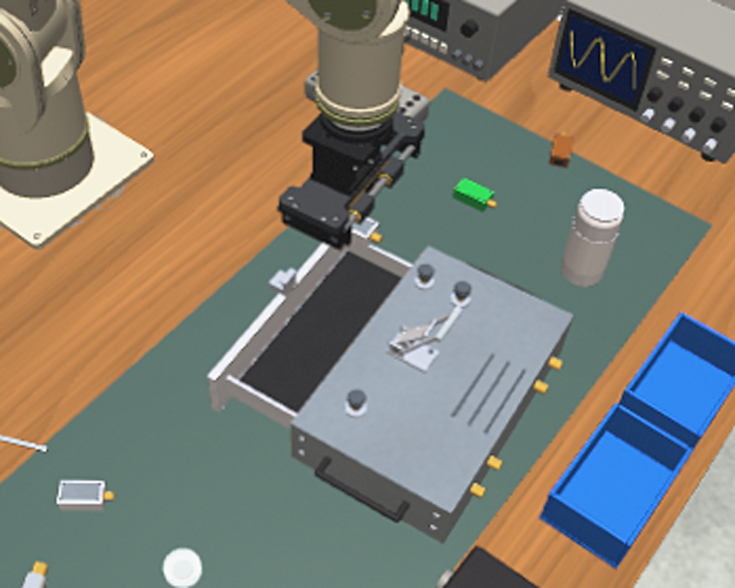

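View pics/d2.png

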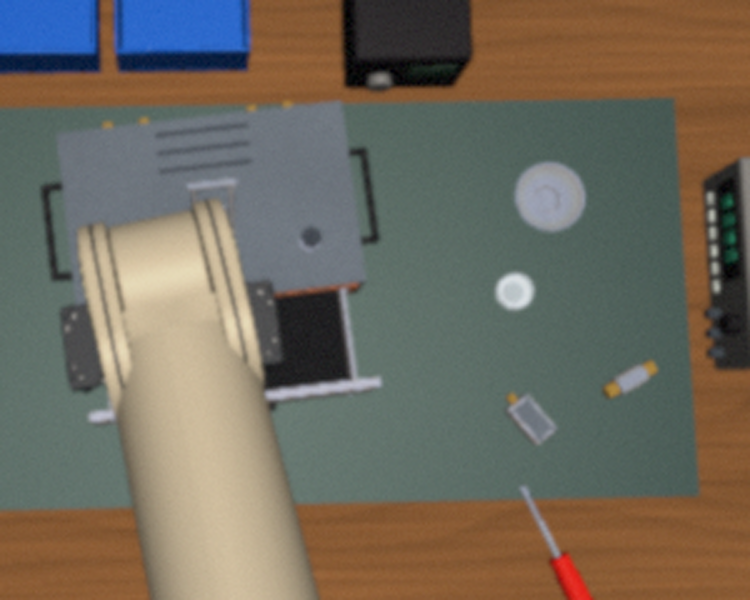

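Module A is held level above the drawer's +y half, and module B is unmoved. I'll lower and release.

>>> {"name": "drive_tool", "arguments": {"moves": "0 0 -0.04 0 0.9; 0 0 -0.04 0 0.9; 0 0 -0.025 0 0.9; 0 0 -0.015 0 0.9; 0 0 -0.008 0 0.9; 0 0 0 0 0.9;0 0 0 0 0.9; 0 0 0 0 0.6;0 0 0 0 0.45; 0 0 0 0 0.45; 0 0 0.03 0 0.45; 0 0 0.05 0 0.45;0 0 0.06 0 0.45;0 0 0 0 0.45"}}

```text
time: 6.42
ee_pos: [0.5095, 0.0632, 0.1895]
eef_rot: [-0.039, 0.703, 0.04, 0.709]
ft_force: [0.2, 0.2, -1.2]
width: 0.048
```

>>> {"name": "drive_tool", "arguments": {"moves": "-0.005 -0.028 0 -10.5 0.3; -0.005 -0.028 0 -10.5 0.3; -0.005 -0.028 0 -10.5 0.3; -0.005 -0.028 0 -10.5 0.3; -0.005 -0.028 0 -10.5 0.3; -0.005 -0.028 0 -10.5 0.3; -0.005 -0.028 0 -10.5 0.3; -0.005 -0.028 0 -10.5 0.3; -0.005 -0.028 0 -10.5 0.3; -0.005 -0.028 0 -10.5 0.3; -0.005 -0.028 0 -10.5 0.3; -0.005 -0.028 0 -10.5 0.3; -0.005 -0.028 0 -10.5 0.3; -0.005 -0.031 0 -10.5 0.3; 0 0 0 0 0.3; 0 0 0 0 0.3"}}

```text
time: 8.43
ee_pos: [0.4369, -0.3315, 0.1839]
eef_rot: [-0.665, -0.239, 0.666, -0.239]
ft_force: [0.3, 0.5, 0.2]
width: 0.061
```

```bash
python3 - <<'E'
from h import *
st()
o=snap("e")
cv2.imwrite("pics/e1.png",cv2.resize(o["scene"]["color"][140:420,80:430,::-1],None,fx=2.1,fy=2.1,interpolation=2))
cv2.imwrite("pics/e2.png",cv2.resize(o["top"]["color"][80:260,200:500,::-1],None,fx=2.5,fy=2.5,interpolation=2))
E
```

```text
t 8.43 p [ 0.4369 -0.3315  0.1839] yawY -50.51 xax [-0.001  0.001 -1.   ] w 0.061 F [0.3 0.5 0.2] q [ 0.01  0.22  0.64  1.76 -0.14  1.21 -0.19]
```

View pics/e1.png

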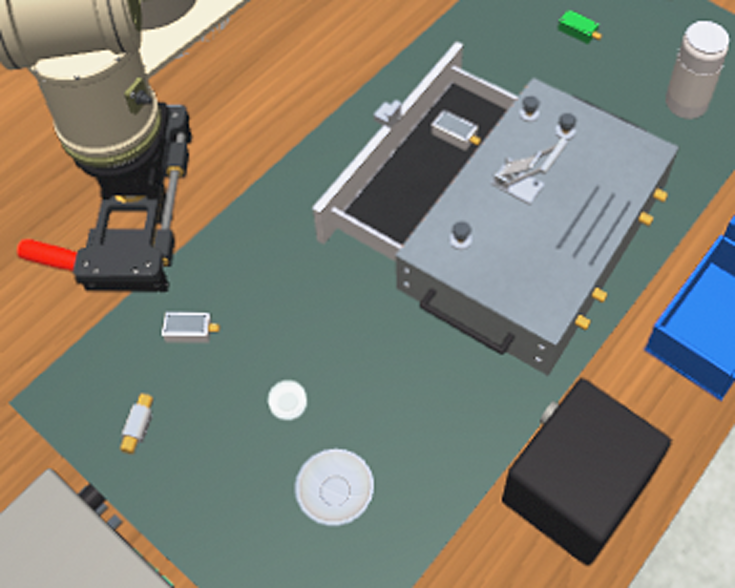

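View pics/e2.png

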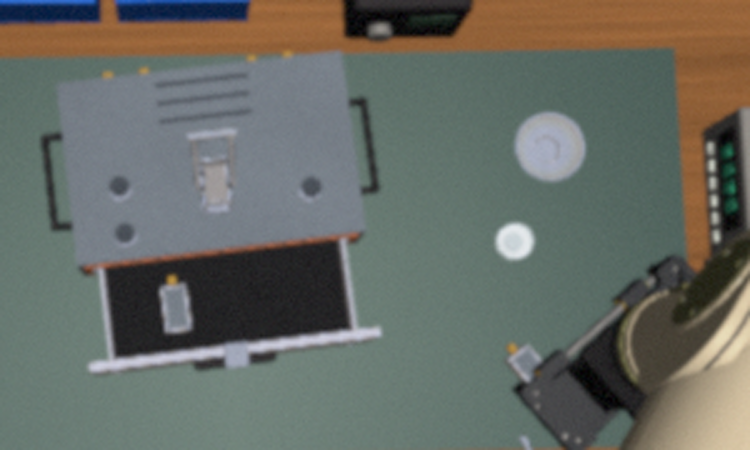

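Module A lies flat in the drawer at e2 (176,307). Module B has not moved.

>>> {"name": "drive_tool", "arguments": {"moves": "0 0 -0.05 0 0.3; 0 0 -0.05 0 0.3; 0 0 -0.04 0 0.3; 0 0 -0.02 0 0.3; 0 0 -0.011 0 0.3; 0 0 0 0 0.3; 0 0 0 0 0.9; 0 0 0 0 0.9; 0 0 0 0 0.9; 0 0 0 0 0.9; 0 0 0 0 0.9", "newtons": 25}}

```text
time: 9.9
ee_pos: [0.4371, -0.3323, 0.0138]
eef_rot: [0.666, 0.238, -0.666, 0.238]
ft_force: [-1.2, 0.5, 1.9]
width: 0.028
```

>>> {"name": "drive_tool", "arguments": {"moves": "0 0 0.04 0 0.9; 0 0 0.06 0 0.9; 0 0 0.06 0 0.9; 0.0104 0.0346 0 -4.2 0.9; 0.0104 0.0346 0 -4.2 0.9; 0.0104 0.0346 0 -4.2 0.9; 0.0104 0.0346 0 -4.2 0.9; 0.0104 0.0346 0 -4.2 0.9; 0.0104 0.0346 0 -4.2 0.9; 0.0104 0.0346 0 -4.2 0.9; 0.0104 0.0346 0 -4.2 0.9; 0 0 0 0 0.9;0 0 0 0 0.9;0 0 0 0 0.9"}}

```text
time: 11.65
ee_pos: [0.5198, -0.0567, 0.1736]
eef_rot: [-0.706, -0.035, 0.706, -0.035]
ft_force: [0.4, 0.2, 0.4]
width: 0.0279
```

```bash
python3 - <<'E'
from h import *
st()
o=snap("f")
cv2.imwrite("pics/f1.png",cv2.resize(o["scene"]["color"][140:420,80:430,::-1],None,fx=2.1,fy=2.1,interpolation=2))
E
```

```text
t 11.65 p [ 0.5198 -0.0567  0.1736] yawY -84.31 xax [-0. -0. -1.] w 0.0279 F [0.4 0.2 0.4] q [-0.44  0.15  0.51  1.83 -0.08  1.18 -1.38]
```

View pics/f1.png

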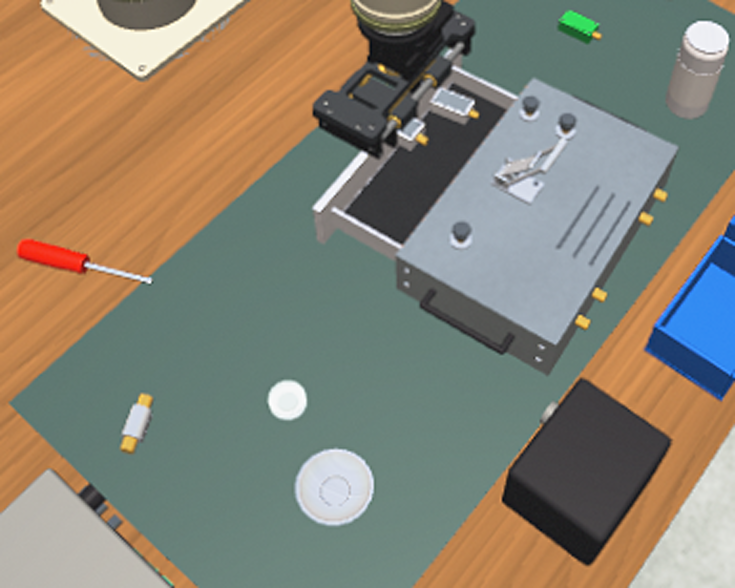

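Module B is held above the -y half. Module A has shifted towards the +y wall inside the drawer (453,100), so I'll check it after placing B.

>>> {"name": "drive_tool", "arguments": {"moves": "0 0 -0.04 0 0.9; 0 0 -0.04 0 0.9; 0 0 -0.025 0 0.9; 0 0 -0.015 0 0.9; 0 0 -0.008 0 0.9; 0 0 0 0 0.9;0 0 0 0 0.9; 0 0 0 0 0.6;0 0 0 0 0.45; 0 0 0 0 0.45; 0 0 0.03 0 0.45; 0 0 0.05 0 0.45;0 0 0.06 0 0.45;-0.06 -0.03 0.02 0 0.9;-0.06 -0.06 0.02 0 0.9;-0.04 -0.06 0 0 0.9;0 -0.06 0 0 0.9;0 -0.05 0 0 0.9;0 0 0 0 0.9;0 0 0 0 0.9"}}

```text
time: 14.25
ee_pos: [0.3889, -0.2868, 0.2176]
eef_rot: [-0.706, -0.036, 0.706, -0.035]
ft_force: [-0.5, 0.6, -0.7]
width: 0.0088
```

```bash
python3 - <<'E'
from h import *
st()
o=snap("g")
cv2.imwrite("pics/g1.png",cv2.resize(o["scene"]["color"][140:325,210:420,::-1],None,fx=3.2,fy=3.2,interpolation=2))
cv2.imwrite("pics/g2.png",cv2.resize(o["top"]["color"][95:235,215:365,::-1],None,fx=4,fy=4,interpolation=2))
E
```

```text
t 14.25 p [ 0.3889 -0.2868  0.2176] yawY -84.23 xax [-0.001  0.    -1.   ] w 0.0088 F [-0.5  0.6 -0.7] q [-0.27 -0.    0.83  1.88  0.    1.26 -0.92]
```

View pics/g1.png

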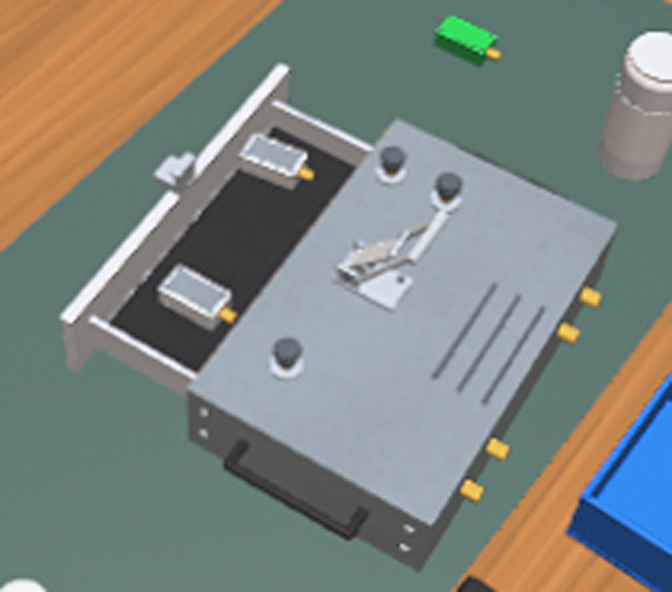

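View pics/g2.png

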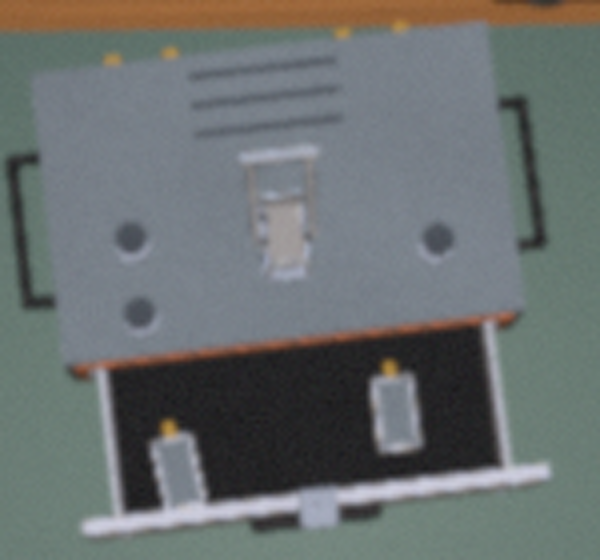

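Module A was knocked against the inside of the front panel. It still lies flat in the tray at g2 (180,470), and B is flat at (397,413). Next I'll push the drawer shut on the ledge.

>>> {"name": "drive_tool", "arguments": {"moves": "0.0036 0.035 0 0 1; 0.0036 0.035 0 0 1; 0.0036 0.035 0 0 1; 0.0036 0.035 0 0 1; 0.0036 0.035 0 0 1; 0.0036 0.035 0 0 1; 0.0036 0.035 0 0 1; 0.0036 0.035 0 0 1; 0 0 -0.05 0 1; 0 0 -0.05 0 1; 0 0 -0.04 0 1; 0 0 -0.02 0 1; 0 0 -0.007 0 1; 0 0 0 0 1; 0 0 0 0 1; 0 0 0 0 1"}}

```text
time: 16.35
ee_pos: [0.4182, -0.0071, 0.0515]
eef_rot: [0.707, 0.036, -0.706, 0.035]
ft_force: [-0.1, -0.2, 0.2]
width: 0.0005
```

```bash
python3 - <<'E'
from h import *
st()
o=snap("i")
cv2.imwrite("pics/i1.png",cv2.resize(o["scene"]["color"][100:325,160:420,::-1],None,fx=2.6,fy=2.6,interpolation=2))
E
```

```text
t 16.35 p [ 0.4182 -0.0071  0.0515] yawY -84.22 xax [ 0.001  0.    -1.   ] w 0.0005 F [-0.1 -0.2  0.2] q [-0.53  0.08  0.45  2.2  -0.04  0.87 -1.52]
```

View pics/i1.png

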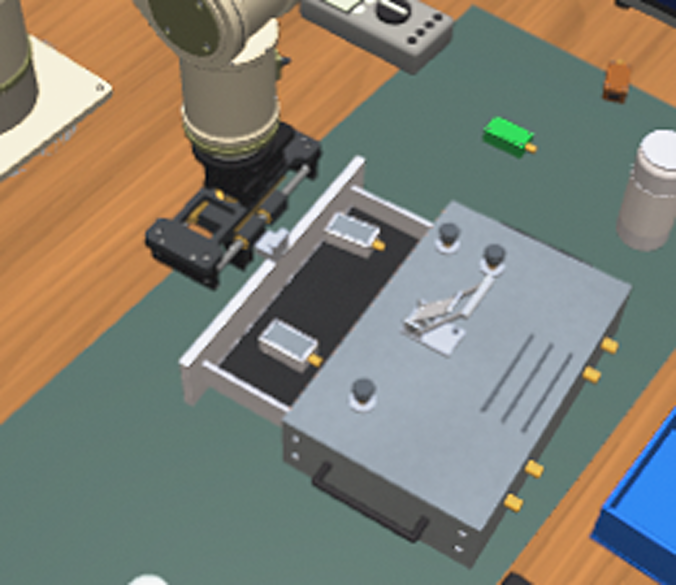

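>>> {"name": "drive_tool", "arguments": {"moves": "0 0 -0.002 0 1; 0.005 0.0005 0 0 1; 0.005 0.0005 0 0 1; 0.005 0.0005 0 0 1;0.005 0.0005 0 0 1; 0.005 0.0005 0 0 1; 0.005 0.0006 0 0 1; 0.005 0.0006 0 0 1; 0.006 0.0007 0 0 1; 0.006 0.0006 0 0 1; 0.006 0.0006 0 0 1"}}

```text
time: 17.82
ee_pos: [0.471, -0.0018, 0.0487]
eef_rot: [-0.706, -0.035, 0.706, -0.036]
ft_force: [-2.0, -2.0, -0.4]
width: 0.0007
```

```bash
python3 - <<'E'
from h import *
st()
E
```

```text
t 17.82 p [ 0.471  -0.0018  0.0487] yawY -84.24 xax [-0. -0. -1.] w 0.0007 F [-2.  -2.  -0.4] q [-0.51  0.2   0.45  2.07 -0.11  0.89 -1.46]
```

>>> {"name": "drive_tool", "arguments": {"moves": "0.006 0.0006 0 0 1; 0.006 0.0006 0 0 1; 0.006 0.0007 0 0 1; 0.006 0.0006 0 0 1; 0.006 0.0007 0 0 1; 0.006 0.0006 0 0 1; 0.006 0.0007 0 0 1; 0.006 0.0006 0 0 1; 0.004 0.0004 0 0 1; 0.003 0.0003 0 0 1; 0 0 0 0 1; 0 0 0 0 1"}}

```text
time: 19.32
ee_pos: [0.526, 0.0044, 0.0489]
eef_rot: [0.706, 0.036, -0.706, 0.036]
ft_force: [-0.4, 0.3, 0.6]
width: 0.0004
```

```bash
python3 - <<'E'
from h import *
st()
o=snap("j")
cv2.imwrite("pics/j1.png",cv2.resize(o["scene"]["color"][130:325,190:420,::-1],None,fx=3,fy=3,interpolation=2))
E
```

```text
t 19.32 p [0.526  0.0044 0.0489] yawY -84.22 xax [ 0.001  0.    -1.   ] w 0.0004 F [-0.4  0.3  0.6] q [-0.48  0.32  0.44  1.94 -0.17  0.92 -1.42]
```

View pics/j1.png

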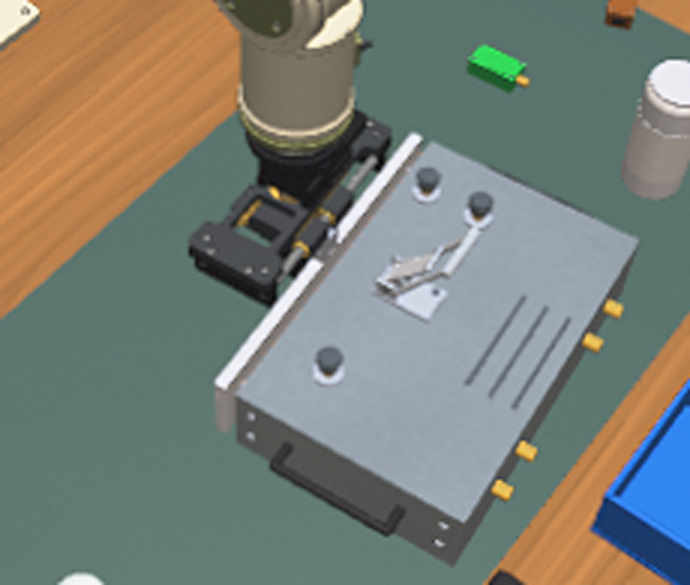

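>>> {"name": "drive_tool", "arguments": {"moves": "0.003 0.0003 0 0 1; 0.003 0.0003 0 0 1; 0.002 0.0002 0 0 1; 0 0 0 0 1"}}

```text
time: 19.92
ee_pos: [0.5339, 0.005, 0.0487]
eef_rot: [0.706, 0.036, -0.706, 0.036]
ft_force: [-0.3, 0.7, 0.5]
width: 0.0
```

>>> {"name": "drive_tool", "arguments": {"moves": "0.002 0.0002 0 0 1; 0.001 0.0001 0 0 1; 0 0 0 0 1"}}

```text
time: 20.3
ee_pos: [0.5353, 0.0051, 0.0486]
eef_rot: [-0.705, -0.036, 0.707, -0.035]
ft_force: [-9.5, -0.8, 7.8]
width: 0.0004
```

>>> {"name": "drive_tool", "arguments": {"moves": "0.001 0.0001 0 0 1; 0.001 0.0001 0 0 1; 0 0 0 0 1"}}

```text
time: 20.68
ee_pos: [0.5357, 0.0052, 0.0483]
eef_rot: [-0.704, -0.036, 0.708, -0.035]
ft_force: [-18.2, 0.3, 13.7]
width: 0.0004
```

>>> {"name": "drive_tool", "arguments": {"moves": "-0.006 -0.0006 0 0 1; -0.03 -0.003 0 0 1; -0.03 -0.003 0.03 0 1; 0 0 0.05 0 1;0 -0.03 0.06 0 1; 0 -0.05 0.03 0 1; 0 -0.06 0 0 1; 0 -0.06 0 0 1; 0 -0.06 0 0 0; 0 0 0 0 0;0 0 0 0 0"}}

```text
time: 22.05
ee_pos: [0.4729, -0.2589, 0.2146]
eef_rot: [0.706, 0.035, -0.706, 0.036]
ft_force: [-0.7, 0.8, -0.3]
width: 0.0229
```

```bash
python3 - <<'E'
from h import *
st()
o=snap("k")
cv2.imwrite("pics/k1.png",cv2.resize(o["scene"]["color"][170:270,255:375,::-1],None,fx=6,fy=6,interpolation=2))
cv2.imwrite("pics/k2.png",cv2.resize(o["top"]["color"][115:205,240:350,::-1],None,fx=6,fy=6,interpolation=2))
E
```

```text
t 22.05 p [ 0.4729 -0.2589  0.2146] yawY -84.25 xax [ 0. -0. -1.] w 0.0229 F [-0.7  0.8 -0.3] q [-0.24  0.17  0.74  1.75 -0.12  1.27 -0.94]
```

View pics/k1.png

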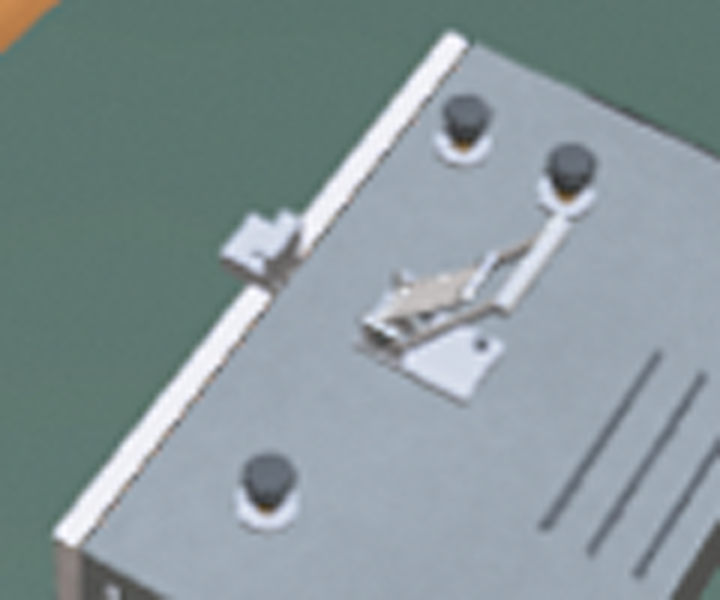

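View pics/k2.png

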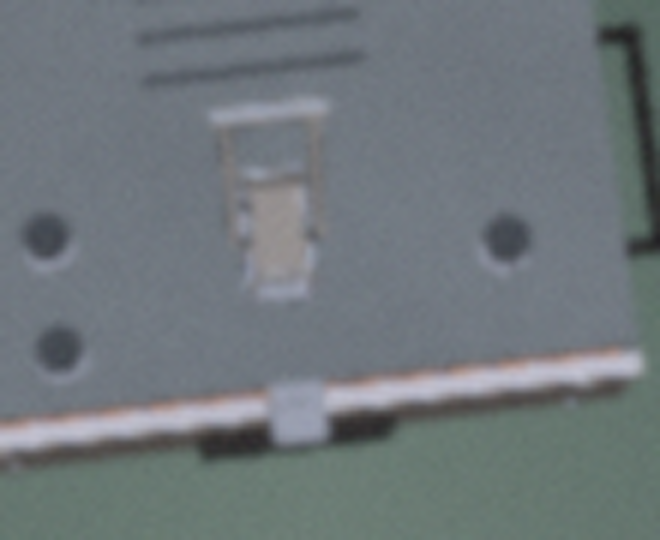

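```bash
python3 - <<'E'
from h import *
t=load("k","top");s=load("k","scene")
f=lambda p,x0,y0,k:(np.array(p,float)+.5)/k-.5+[x0,y0]
S=lambda p:f([p],255,170,6);T=lambda p:f([p],240,115,6)
yaw=np.radians(6.2);c=np.array([.668,.021]);
def loc(P):
    d=P[:2]-c;return np.round([d[0]*np.cos(yaw)+d[1]*np.sin(yaw),-d[0]*np.sin(yaw)+d[1]*np.cos(yaw),P[2]],4)
def show(n,a,b):
    P,e=tri(t,T(a),s,S(b));print(n,P.round(4),loc(P),round(e,4))
show("bar mid",(270,111),(535,262));show("bar+y",(213,117),(562,220));show("bar-y",(327,104),(508,303))
show("lever tip",(274,180),(470,275))
show("cap1",(59,348),(466,112));show("cap2",(46,236),(571,160));show("cap3",(506,237),(269,472))
# front edge corners of drawer top on z .08, both views
for nm,cam,pts in(("top",t,f([(0,440),(640,365)],240,115,6)),("scene",s,f([(445,38),(62,530)],255,170,6))):
    for P in onz(cam,pts,.08):print("front edge",nm,P.round(4),loc(P))
for nm,cam,pts in(("top seat front",t,f([(277,447),(327,441)],240,115,6)),("scene seat front",s,f([(255,213),(222,253)],255,170,6))):
    for P in onz(cam,pts,.0915):print(nm,P.round(4),loc(P))
for nm,cam,pts in(("top lip back",t,f([(268,385),(325,380)],240,115,6)),("scene",s,f([(302,214),(300,240)],255,170,6))):
    for P in onz(cam,pts,.1045):print(nm,P.round(4),loc(P))
E
```

```text
bar mid [0.6715 0.0231 0.1667] [0.0037 0.0017 0.1667] 0.0036
bar+y [0.6688 0.0464 0.1672] [0.0035 0.0251 0.1672] 0.0025
bar-y [ 6.744e-01 -1.000e-04  1.674e-01] [ 0.0041 -0.0217  0.1674] 0.0048
lever tip [0.6477 0.0207 0.1413] [-0.0202  0.0019  0.1413] 0.0012
cap1 [0.5841 0.1144 0.105 ] [-0.0733  0.102   0.105 ] 0.0013
cap2 [0.6333 0.1195 0.1065] [-0.0238  0.1017  0.1065] 0.0018
cap3 [ 0.6296 -0.0808  0.1057] [-0.0492 -0.0971  0.1057] 0.0013
front edge top [0.5475 0.142  0.08  ] [-0.1068  0.1333  0.08  ]
front edge top [ 0.576  -0.1421  0.08  ] [-0.1091 -0.1522  0.08  ]
front edge scene [0.5424 0.1629 0.08  ] [-0.1095  0.1546  0.08  ]
front edge scene [ 0.575  -0.1381  0.08  ] [-0.1096 -0.1481  0.08  ]
top seat front [0.5405 0.0202 0.0915] [-0.1268  0.013   0.0915]
top seat front [ 0.5428 -0.0017  0.0915] [-0.1269 -0.0091  0.0915]
scene seat front [0.5427 0.0247 0.0915] [-0.1241  0.0172  0.0915]
scene seat front [ 5.45e-01 -4.00e-04  9.15e-02] [-0.1246 -0.008   0.0915]
top lip back [0.5659 0.0238 0.1045] [-0.1012  0.0139  0.1045]
top lip back [ 0.5676 -0.0009  0.1045] [-0.1022 -0.011   0.1045]
scene [0.5638 0.028  0.1045] [-0.1028  0.0183  0.1045]
scene [0.5712 0.0168 0.1045] [-0.0966  0.0063  0.1045]
```

>>> {"name": "drive_tool", "arguments": {"moves": "0 0 0.035 0 0.2; 0.025 0.035 0 0 0.2; 0.025 0.035 0 0 0.2; 0.025 0.035 0 0 0.2; 0.025 0.035 0 0 0.2; 0.025 0.035 0 0 0.2; 0.025 0.035 0 0 0.2; 0.025 0.035 0 0 0.2; 0.024 0.037 0 0 0.2; 0 0 -0.03 0 0.2; 0 0 -0.02 0 0.2; 0 0 0 0 0.2;0 0 0 0 0.2; 0 0 0 0 0.2", "newtons": 30}}

```text
time: 23.9
ee_pos: [0.6721, 0.0225, 0.201]
eef_rot: [0.707, 0.035, -0.706, 0.035]
ft_force: [-0.6, -0.2, -0.3]
width: 0.0695
```

```bash
python3 - <<'E'
from h import *
st()
o=snap("l")
cv2.imwrite("pics/l1.png",cv2.resize(o["scene"]["color"][140:260,245:405,::-1],None,fx=5,fy=5,interpolation=2))
E
```

```text
t 23.9 p [0.6721 0.0225 0.201 ] yawY -84.26 xax [ 0.002  0.    -1.   ] w 0.0695 F [-0.6 -0.2 -0.3] q [-0.49  0.49  0.56  1.39 -0.26  1.33 -1.4 ]
```

View pics/l1.png

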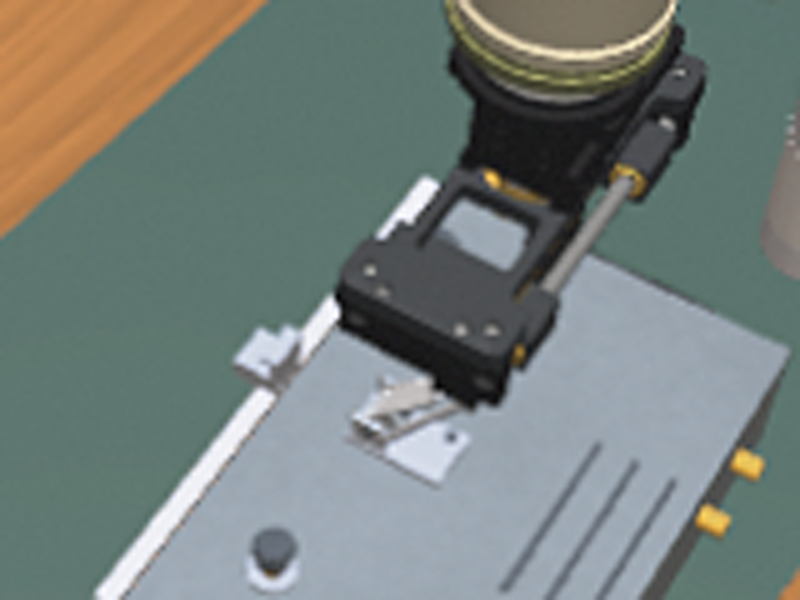

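The gripper is above the bar with the fingers about 70 mm apart. I'll descend and take the bar.

>>> {"name": "drive_tool", "arguments": {"moves": "0 0 -0.014 0 0.2; 0 0 -0.012 0 0.2; 0 0 -0.008 0 0.2; 0 0 0 0 0.2; 0 0 0 0 0.55; 0 0 0 0 0.55; 0 0 0 0 0.55; 0 0 0 0 0.55", "newtons": 30}}

```text
time: 25.0
ee_pos: [0.6719, 0.023, 0.166]
eef_rot: [0.706, 0.036, -0.706, 0.036]
ft_force: [0.1, 0.1, 1.3]
width: 0.0485
```

```bash
python3 - <<'E'
from h import *
st()
E
```

```text
t 25.0 p [0.6719 0.023  0.166 ] yawY -84.23 xax [ 0.001  0.    -1.   ] w 0.0485 F [0.1 0.1 1.3] q [-0.49  0.52  0.55  1.44 -0.27  1.26 -1.39]
```

>>> {"name": "drive_tool", "arguments": {"moves": "0 0 0 0 0.7; 0 0 0 0 0.7"}}

```text
time: 25.25
ee_pos: [0.6719, 0.023, 0.166]
eef_rot: [0.706, 0.036, -0.706, 0.036]
ft_force: [1.1, 0.9, 4.0]
width: 0.0485
```

```bash
python3 - <<'E'
from h import *
st()
o=snap("m")
cv2.imwrite("pics/m1.png",cv2.resize(o["scene"]["color"][140:260,245:405,::-1],None,fx=5,fy=5,interpolation=2))
E
```

```text
t 25.25 p [0.6719 0.023  0.166 ] yawY -84.22 xax [ 0.001  0.    -1.   ] w 0.0485 F [1.1 0.9 4. ] q [-0.49  0.52  0.55  1.44 -0.27  1.26 -1.39]
```

View pics/m1.png

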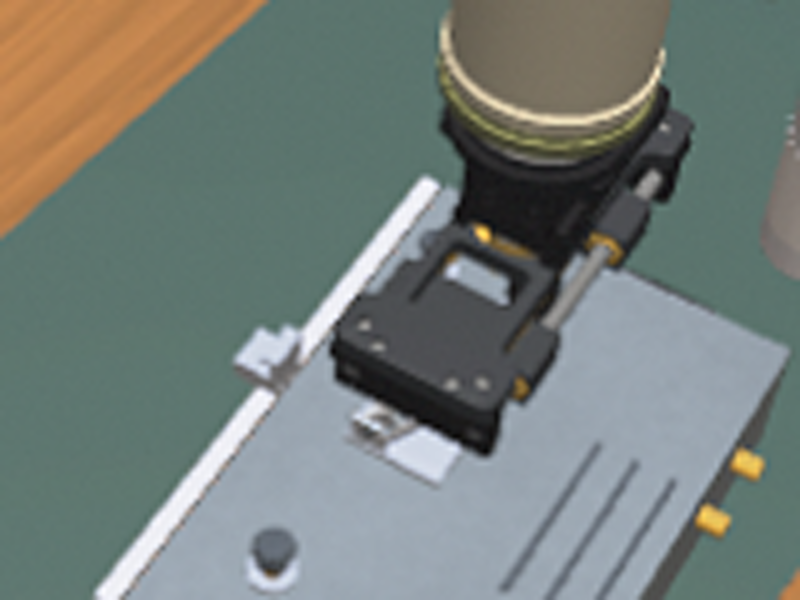

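>>> {"name": "drive_tool", "arguments": {"moves": "-0.008 -0.0009 0.002 0 0.7; -0.008 -0.0009 0.003 0 0.7; -0.007 -0.0008 0.002 0 0.7; -0.009 -0.001 0.001 0 0.7; -0.009 -0.001 0.001 0 0.7; -0.01 -0.001 0.001 0 0.7; 0 0 0 0 0.7"}}

```text
time: 26.22
ee_pos: [0.6199, 0.0175, 0.1754]
eef_rot: [-0.706, -0.036, 0.706, -0.035]
ft_force: [1.9, 1.3, -0.7]
width: 0.0485
```

```bash
python3 - <<'E'
from h import *
st()
o=snap("n")
cv2.imwrite("pics/n1.png",cv2.resize(o["scene"]["color"][140:260,245:405,::-1],None,fx=5,fy=5,interpolation=2))
E
```

```text
t 26.23 p [0.6199 0.0175 0.1754] yawY -84.22 xax [-0.001  0.    -1.   ] w 0.0485 F [ 1.9  1.3 -0.7] q [-0.54  0.39  0.57  1.58 -0.22  1.24 -1.41]
```

View pics/n1.png

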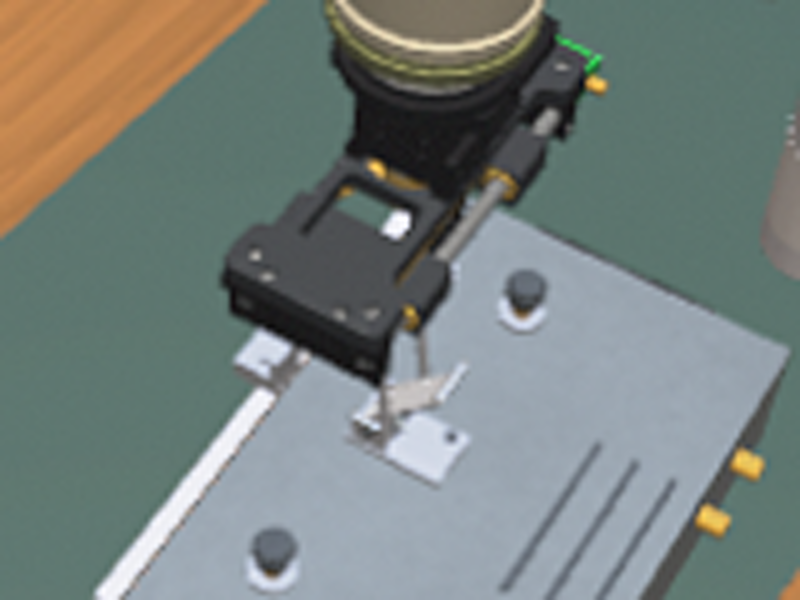

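The loop stands up with its rods below the fingers, the lever is staying behind, and forces are small. I'll carry on over.

>>> {"name": "drive_tool", "arguments": {"moves": "-0.009 -0.001 -0.001 0 0.7; -0.009 -0.001 -0.002 0 0.7; -0.008 -0.0009 -0.003 0 0.7; -0.008 -0.0009 -0.005 0 0.7; -0.007 -0.0008 -0.005 0 0.7; -0.007 -0.0007 -0.005 0 0.7; 0 0 0 0 0.7"}}

```text
time: 27.2
ee_pos: [0.5724, 0.0123, 0.1546]
eef_rot: [0.707, 0.036, -0.706, 0.035]
ft_force: [4.2, 3.4, -1.6]
width: 0.0488
```

>>> {"name": "drive_tool", "arguments": {"moves": "-0.005 -0.0005 -0.007 0 0.7; -0.005 -0.0005 -0.007 0 0.7; -0.005 -0.0006 -0.007 0 0.7; -0.003 -0.0003 -0.009 0 0.7; -0.003 -0.0003 -0.009 0 0.7; 0 0 0 0 0.7; 0 0 0 0 0.7"}}

```text
time: 28.08
ee_pos: [0.5525, 0.0102, 0.116]
eef_rot: [0.707, 0.036, -0.705, 0.036]
ft_force: [5.2, 3.6, 0.7]
width: 0.0485
```

```bash
python3 - <<'E'
from h import *
st()
o=snap("p")
cv2.imwrite("pics/p1.png",cv2.resize(o["scene"]["color"][140:260,245:405,::-1],None,fx=5,fy=5,interpolation=2))
cv2.imwrite("pics/p2.png",cv2.resize(o["top"]["color"][105:225,220:370,::-1],None,fx=5,fy=5,interpolation=2))
E
```

```text
t 28.07 p [0.5525 0.0102 0.116 ] yawY -84.21 xax [ 0.003  0.    -1.   ] w 0.0485 F [5.2 3.6 0.7] q [-0.58  0.29  0.56  1.82 -0.18  1.07 -1.42]
```

View pics/p1.png

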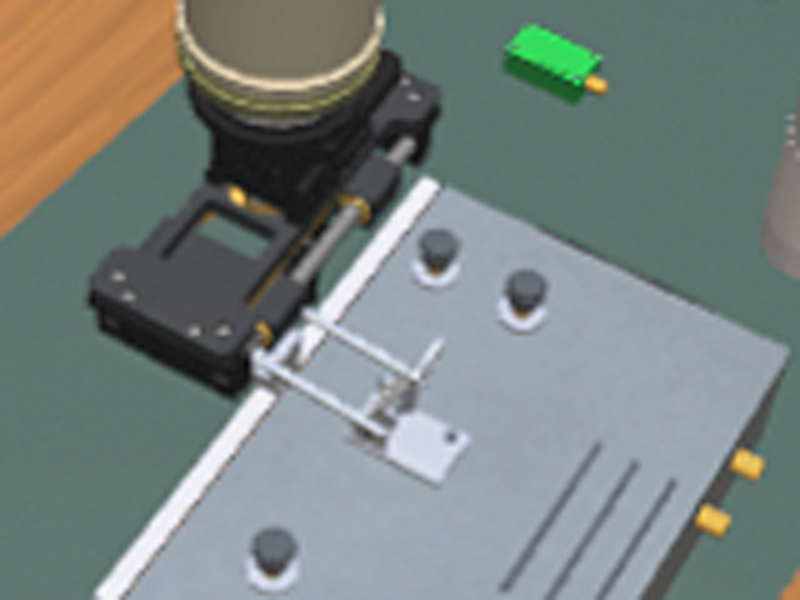

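View pics/p2.png

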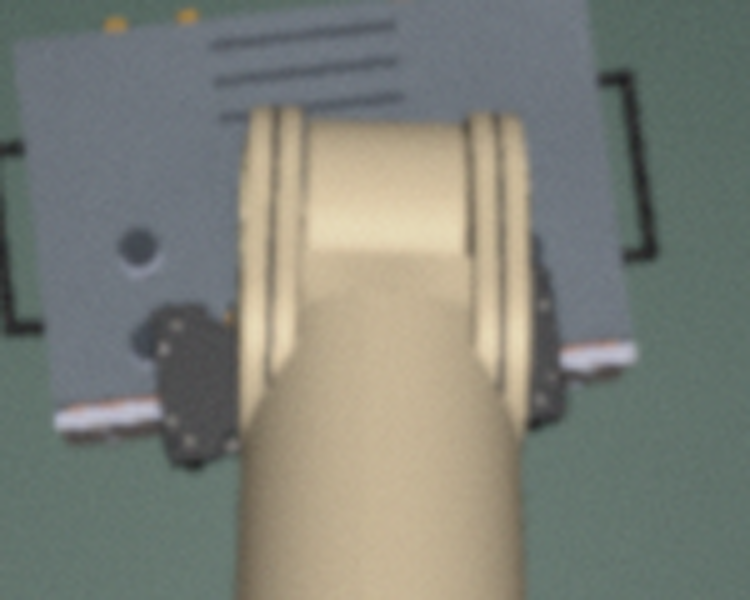

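The loop reaches over to the keeper, with its rods from about (400,400) to (285,340) in p1 and the bar end near the keeper. I'll move slightly forward, then down before the lip.

>>> {"name": "drive_tool", "arguments": {"moves": "-0.0025 -0.0003 0 0 0.7; 0 0 -0.006 0 0.7; 0 0 -0.006 0 0.7; 0 0 -0.003 0 0.7; 0 0 0 0 0.7"}}

```text
time: 28.8
ee_pos: [0.55, 0.0099, 0.101]
eef_rot: [0.707, 0.036, -0.705, 0.036]
ft_force: [5.0, 4.6, 1.4]
width: 0.049
```

>>> {"name": "drive_tool", "arguments": {"moves": "0 0 -0.002 0 0.7; 0 0 -0.001 0 0.7; 0 0 0 0 0.7"}}

```text
time: 29.18
ee_pos: [0.5502, 0.01, 0.0982]
eef_rot: [0.707, 0.036, -0.705, 0.036]
ft_force: [5.9, 5.4, 3.1]
width: 0.0484
```

>>> {"name": "drive_tool", "arguments": {"moves": "0 0 -0.0015 0 0.7; 0 0 0 0 0.7"}}

```text
time: 29.42
ee_pos: [0.5503, 0.01, 0.0978]
eef_rot: [0.707, 0.036, -0.705, 0.035]
ft_force: [0.9, 4.7, 14.8]
width: 0.0485
```

```bash
python3 - <<'E'
from h import *
st()
o=snap("q")
cv2.imwrite("pics/q1.png",cv2.resize(o["scene"]["color"][170:250,265:345,::-1],None,fx=7,fy=7,interpolation=2))
E
```

```text
t 29.43 p [0.5503 0.01   0.0978] yawY -84.22 xax [ 0.003  0.001 -1.   ] w 0.0485 F [ 0.9  4.7 14.8] q [-0.58  0.31  0.56  1.85 -0.19  1.03 -1.41]
```

View pics/q1.png

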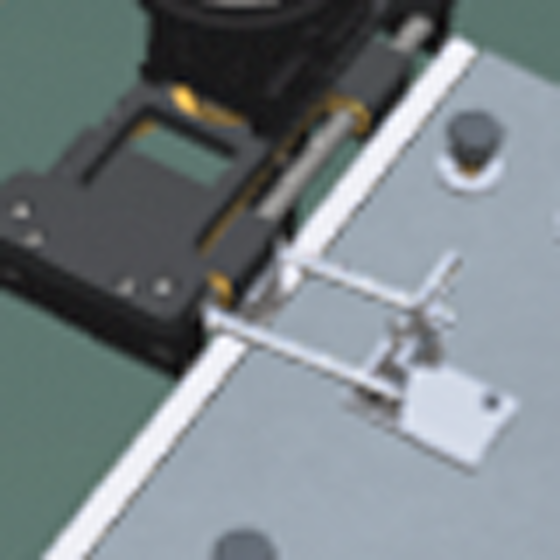

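Contact under 15 N at TCP z 0.098 matches the bar sitting on the seat. I'll release it, rise and look.

>>> {"name": "drive_tool", "arguments": {"moves": "0 0 0.0005 0 0.6; 0 0 0 0 0.45; 0 0 0 0 0.3; 0 0 0 0 0.2; 0 0 0.02 0 0.2; 0 0 0.04 0 0.2; 0 0 0.04 0 0.2; -0.05 0 0.02 0 0.6; -0.04 -0.05 0 0 1;0 -0.06 0 0 1;0 -0.06 0 0 1; 0 0 0 0 1"}}

```text
time: 31.02
ee_pos: [0.4584, -0.1645, 0.2164]
eef_rot: [-0.706, -0.032, 0.707, -0.033]
ft_force: [-0.0, 0.3, 0.1]
width: 0.0276
```

```bash
python3 - <<'E'
from h import *
st()
o=snap("s")
a=cv2.resize(o["scene"]["color"][170:250,255:345,::-1],(720,640)[::1],interpolation=2)[:600]
cv2.imwrite("pics/s1.png",a)
cv2.imwrite("pics/s2.png",cv2.resize(o["top"]["color"][125:200,250:340,::-1],None,fx=7,fy=7,interpolation=2))
E
```

```text
t 31.02 p [ 0.4584 -0.1645  0.2164] yawY -84.7 xax [-0.001 -0.001 -1.   ] w 0.0276 F [-0.   0.3  0.1] q [-0.51  0.01  0.77  1.87 -0.01  1.26 -1.21]
```

View pics/s1.png

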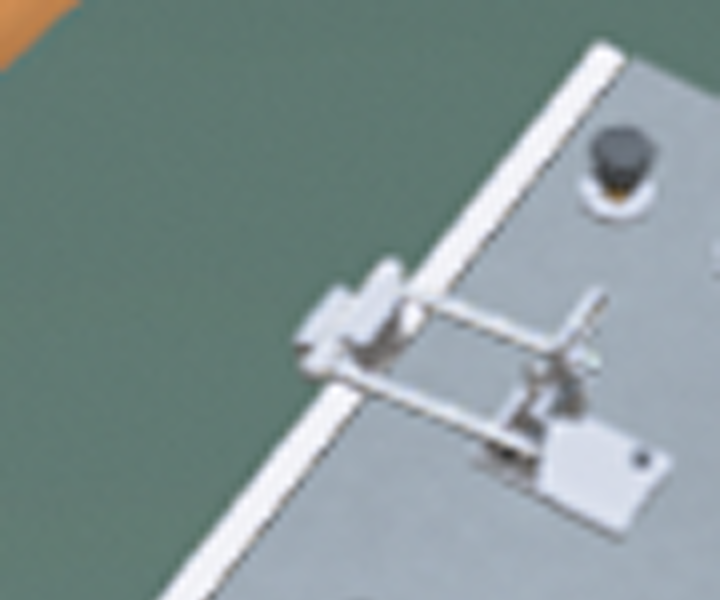

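View pics/s2.png

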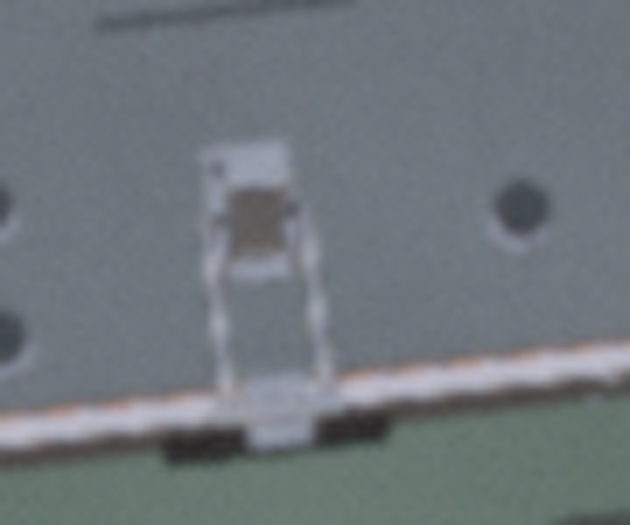

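The bar lies on the seat before the lip, and the lever is nearly upright. I'll position the closed fingers in front of the lever.

>>> {"name": "drive_tool", "arguments": {"moves": "0.0254 0.0357 0 0 1; 0.0254 0.0357 0 0 1; 0.0254 0.0357 0 0 1; 0.0254 0.0357 0 0 1; 0.0254 0.0357 0 0.5 1; 0 0 -0.02 0 1; 0 0 -0.02 0 1; 0 0 -0.02 0 1; 0 0 -0.006 0 1; 0 0 0 0 1; 0 0 0 0 1"}}

```text
time: 32.5
ee_pos: [0.5875, 0.0195, 0.1514]
eef_rot: [0.706, 0.039, -0.706, 0.039]
ft_force: [0.4, -0.9, 0.6]
width: 0.0007
```

```bash
python3 - <<'E'
from h import *
st()
o=snap("u")
cv2.imwrite("pics/u1.png",cv2.resize(o["scene"]["color"][150:250,255:375,::-1],None,fx=6,fy=6,interpolation=2))
E
```

```text
t 32.5 p [0.5875 0.0195 0.1514] yawY -83.71 xax [ 0.001  0.    -1.   ] w 0.0007 F [ 0.4 -0.9  0.6] q [-0.62  0.35  0.63  1.7  -0.22  1.17 -1.4 ]
```

View pics/u1.png

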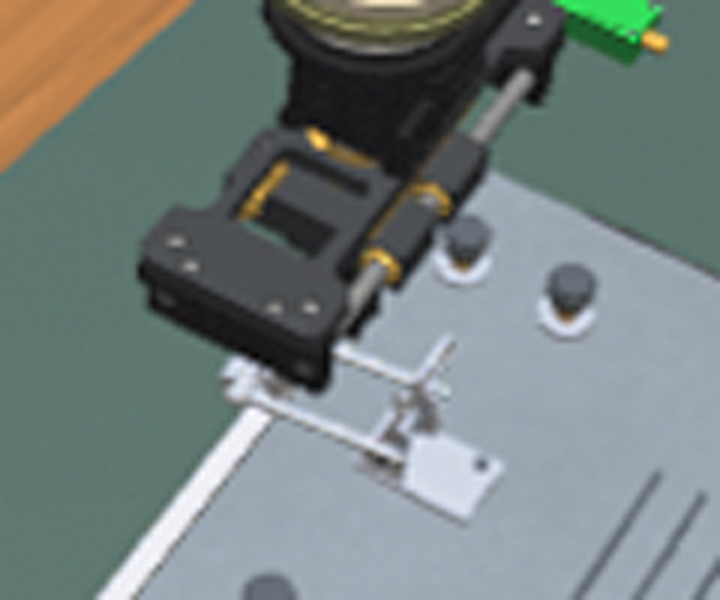

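>>> {"name": "drive_tool", "arguments": {"moves": "0 -0.005 0 0 1; 0.008 0.0009 0 0 1; 0.008 0.0009 0 0 1; 0.008 0.0009 -0.001 0 1; 0.006 0.0007 -0.001 0 1; 0.005 0.0005 -0.001 0 1; 0.005 0.0005 -0.0015 0 1; 0 0 0 0 1"}}

```text
time: 33.6
ee_pos: [0.6273, 0.0185, 0.1458]
eef_rot: [-0.706, -0.039, 0.706, -0.039]
ft_force: [-0.2, -0.6, -1.0]
width: 0.0002
```

```bash
python3 - <<'E'
from h import *
st()
o=snap("v")
cv2.imwrite("pics/v1.png",cv2.resize(o["scene"]["color"][150:250,255:375,::-1],None,fx=6,fy=6,interpolation=2))
E
```

```text
t 33.6 p [0.6273 0.0185 0.1458] yawY -83.73 xax [-0. -0. -1.] w 0.0002 F [-0.2 -0.6 -1. ] q [-0.57  0.45  0.61  1.59 -0.27  1.19 -1.36]
```

View pics/v1.png

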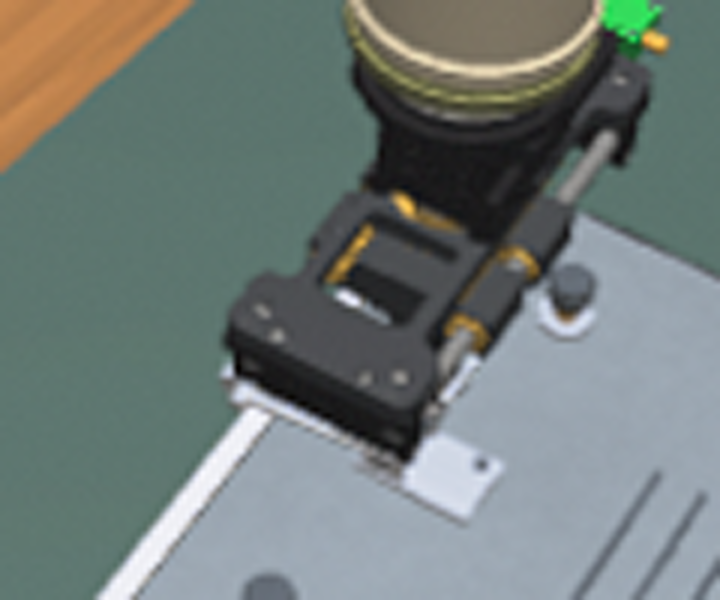

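The lever tip shows just beyond the fingers at v1 (465,370), so it is rotating back. I'll continue pressing over and down.

>>> {"name": "drive_tool", "arguments": {"moves": "0.005 0.0005 -0.002 0 1; 0.005 0.0005 -0.003 0 1; 0.004 0.0005 -0.003 0 1; 0.004 0.0004 -0.004 0 1; 0.003 0.0003 -0.004 0 1; 0.003 0.0003 -0.004 0 1; 0 0 0 0 1"}}

```text
time: 34.58
ee_pos: [0.6516, 0.0211, 0.1259]
eef_rot: [0.706, 0.039, -0.706, 0.039]
ft_force: [-0.1, 0.5, -0.3]
width: 0.0003
```

>>> {"name": "drive_tool", "arguments": {"moves": "0.002 0.0002 -0.004 0 1; 0.001 0.0001 -0.004 0 1; 0.001 0.0001 -0.003 0 1; 0 0 0 0 1"}}

```text
time: 35.08
ee_pos: [0.6551, 0.0216, 0.1148]
eef_rot: [-0.706, -0.039, 0.706, -0.039]
ft_force: [0.4, -0.4, -0.7]
width: 0.0004
```

```bash
python3 - <<'E'
from h import *
st()
o=snap("w")
cv2.imwrite("pics/w1.png",cv2.resize(o["scene"]["color"][150:250,255:375,::-1],None,fx=6,fy=6,interpolation=2))
E
```

```text
t 35.08 p [0.6551 0.0216 0.1148] yawY -83.72 xax [-0. -0. -1.] w 0.0004 F [ 0.4 -0.4 -0.7] q [-0.53  0.54  0.59  1.54 -0.32  1.16 -1.34]
```

View pics/w1.png

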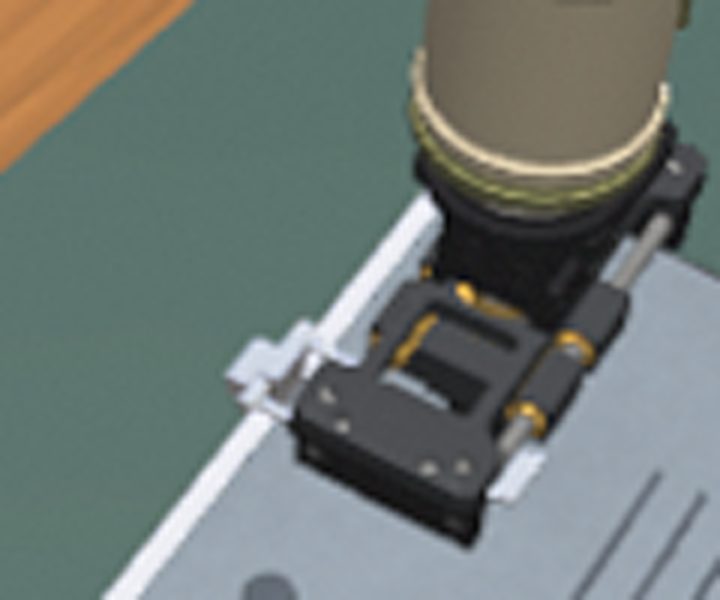

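>>> {"name": "drive_tool", "arguments": {"moves": "0 0 -0.002 0 1; 0 0 -0.002 0 1; 0 0 0 0 1"}}

```text
time: 35.55
ee_pos: [0.6551, 0.0215, 0.1111]
eef_rot: [-0.706, -0.039, 0.706, -0.039]
ft_force: [-0.2, -0.5, 1.0]
width: 0.0005
```

>>> {"name": "drive_tool", "arguments": {"moves": "0 0 -0.001 0 1; 0 0 0 0 1"}}

```text
time: 35.8
ee_pos: [0.6552, 0.0215, 0.1109]
eef_rot: [0.706, 0.039, -0.706, 0.039]
ft_force: [-3.8, 0.2, 7.1]
width: 0.0007
```

>>> {"name": "drive_tool", "arguments": {"moves": "0 0 -0.001 0 1; 0 0 -0.0005 0 1; 0 0 0 0 1; 0 0 0.03 0 1; 0 0 0.05 0 1; -0.05 -0.04 0.02 0 1; -0.06 -0.06 0 0 1; -0.06 -0.06 0 0 1;0 -0.06 0 0 1; 0 0 0 0 1; 0 0 0 0 1"}}

```text
time: 37.17
ee_pos: [0.5201, -0.1638, 0.2071]
eef_rot: [-0.706, -0.039, 0.706, -0.038]
ft_force: [1.4, 0.6, 0.7]
width: 0.0007
```

```bash
python3 - <<'E'
from h import *
st()
o=snap("x")
cv2.imwrite("pics/x1.png",cv2.resize(o["scene"]["color"][170:270,255:375,::-1],None,fx=6,fy=6,interpolation=2))
cv2.imwrite("pics/x2.png",cv2.resize(o["top"]["color"][115:205,240:350,::-1],None,fx=6,fy=6,interpolation=2))
E
```

```text
t 37.17 p [ 0.5201 -0.1638  0.2071] yawY -83.74 xax [-0.  0. -1.] w 0.0007 F [1.4 0.6 0.7] q [-0.44  0.2   0.76  1.74 -0.14  1.25 -1.11]
```

View pics/x1.png

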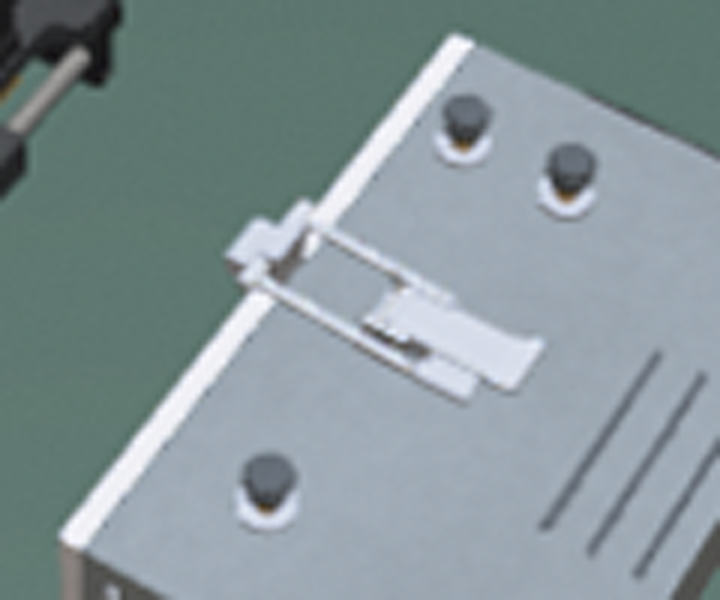

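View pics/x2.png

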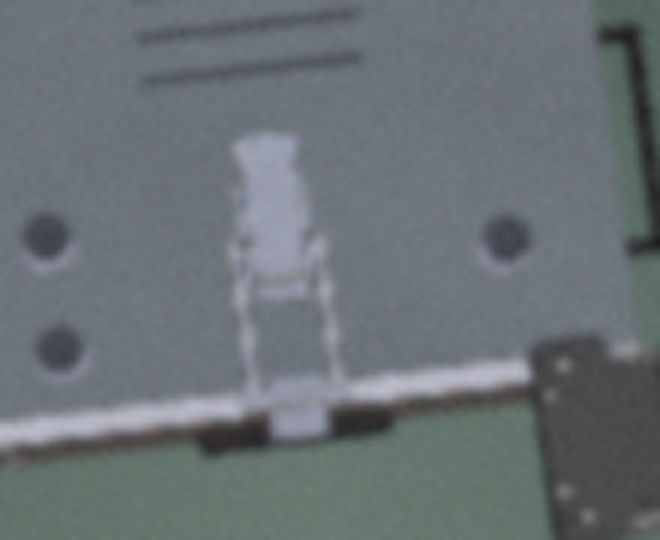

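The lever is flat, the bar is drawn under the keeper's lip, and the gasket line at the drawer front is gone. Next come the caps, starting with cap3 at about (0.630,-0.081).

>>> {"name": "drive_tool", "arguments": {"moves": "0.037 0.0277 0 0 1; 0.037 0.0277 0 0 1; 0.036 0.0277 0 0 1; 0 0 -0.04 0 1; 0 0 -0.03 0 1; 0 0 -0.014 0 1; 0 0 0 0 1; 0 0 -0.005 0 1; 0 0 -0.004 0 1; 0 0 -0.003 0 1; 0 0 0 0 1"}}

```text
time: 38.65
ee_pos: [0.6304, -0.0811, 0.1118]
eef_rot: [0.706, 0.039, -0.706, 0.039]
ft_force: [-0.1, -0.4, -0.3]
width: 0.0007
```

>>> {"name": "drive_tool", "arguments": {"moves": "0 0 -0.0015 0 1; 0 0 -0.0015 0 1; 0 0 0 0 1"}}

```text
time: 39.02
ee_pos: [0.6303, -0.0812, 0.109]
eef_rot: [0.706, 0.039, -0.706, 0.039]
ft_force: [-2.2, 0.5, 7.6]
width: 0.0004
```

>>> {"name": "drive_tool", "arguments": {"moves": "0 0 -0.0015 0 1; 0 0 0 0 1"}}

```text
time: 39.28
ee_pos: [0.6304, -0.0812, 0.1089]
eef_rot: [0.706, 0.039, -0.706, 0.038]
ft_force: [-8.5, 2.2, 19.7]
width: 0.0005
```

Cap3 stops solid with the tip at 0.098, which is home. Next is cap1.

>>> {"name": "drive_tool", "arguments": {"moves": "0 0 0.03 0 1; 0 0 0.04 0 1; -0.0115 0.0489 0 0 1; -0.0115 0.0489 0 0 1; -0.0115 0.0489 0 0 1; -0.0115 0.0489 0 0 1; 0 0 0 0 1; 0 0 -0.03 0 1; 0 0 -0.022 0 1; 0 0 -0.005 0 1; 0 0 -0.005 0 1; 0 0 -0.003 0 1; 0 0 -0.002 0 1; 0 0 0 0 1"}}

```text
time: 41.02
ee_pos: [0.5845, 0.1145, 0.1103]
eef_rot: [0.706, 0.039, -0.706, 0.039]
ft_force: [0.5, -0.2, 0.5]
width: 0.0006
```

>>> {"name": "drive_tool", "arguments": {"moves": "0 0 -0.0015 0 1; 0 0 -0.001 0 1; 0 0 0 0 1"}}

```text
time: 41.4
ee_pos: [0.5846, 0.1146, 0.1089]
eef_rot: [0.706, 0.039, -0.706, 0.038]
ft_force: [-5.4, -0.6, 14.9]
width: 0.0002
```

>>> {"name": "drive_tool", "arguments": {"moves": "0 0 -0.001 0 1; 0 0 0 0 1"}}

```text
time: 41.65
ee_pos: [0.5847, 0.1146, 0.1088]
eef_rot: [0.706, 0.039, -0.706, 0.038]
ft_force: [-9.9, -0.8, 24.4]
width: 0.0003
```

>>> {"name": "drive_tool", "arguments": {"moves": "0 0 0.035 0 1; 0.025 0.0023 0 0 1; 0.0245 0.0023 0 0 1; 0 0 0 0 1; 0 0 -0.015 0 1; 0 0 -0.006 0 1; 0 0 -0.004 0 1; 0 0 -0.004 0 1; 0 0 -0.003 0 1; 0 0 -0.002 0 1; 0 0 0 0 1"}}

```text
time: 43.02
ee_pos: [0.6338, 0.1191, 0.1089]
eef_rot: [0.706, 0.039, -0.706, 0.038]
ft_force: [-7.1, -0.3, 14.9]
width: 0.0003
```

Cap2 is also solid at home. I'll press slightly more, then withdraw and look.

>>> {"name": "drive_tool", "arguments": {"moves": "0 0 -0.001 0 1; 0 0 0 0 1; 0 0 0.04 0 1; 0 0 0.06 0 1; -0.04 -0.06 0.02 0 1; -0.05 -0.06 0 0 1; -0.05 -0.06 0 0 1; -0.04 -0.06 0 0 1; -0.03 -0.06 0 0 1; 0 -0.06 0 0 1; 0 0 0 0 1; 0 0 0 0 1"}}

```text
time: 44.52
ee_pos: [0.4577, -0.1946, 0.2229]
eef_rot: [-0.706, -0.039, 0.706, -0.039]
ft_force: [1.1, 1.0, 0.2]
width: 0.0003
```

```bash
python3 - <<'E'
from h import *
st()
o=snap("y")
cv2.imwrite("pics/y1.png",cv2.resize(o["scene"]["color"][170:270,255:375,::-1],None,fx=6,fy=6,interpolation=2))
cv2.imwrite("pics/y2.png",cv2.resize(o["top"]["color"],(700,525),interpolation=2)[:,:,::-1])
t=o["top"];s=o["scene"]
f=lambda p,x0,y0,k:(np.array(p,float)+.5)/k-.5+[x0,y0]
E
```

```text
t 44.52 p [ 0.4577 -0.1946  0.2229] yawY -83.74 xax [-0.  0. -1.] w 0.0003 F [1.1 1.  0.2] q [-0.55  0.04  0.9   1.84 -0.03  1.27 -1.11]
```

View pics/y1.png

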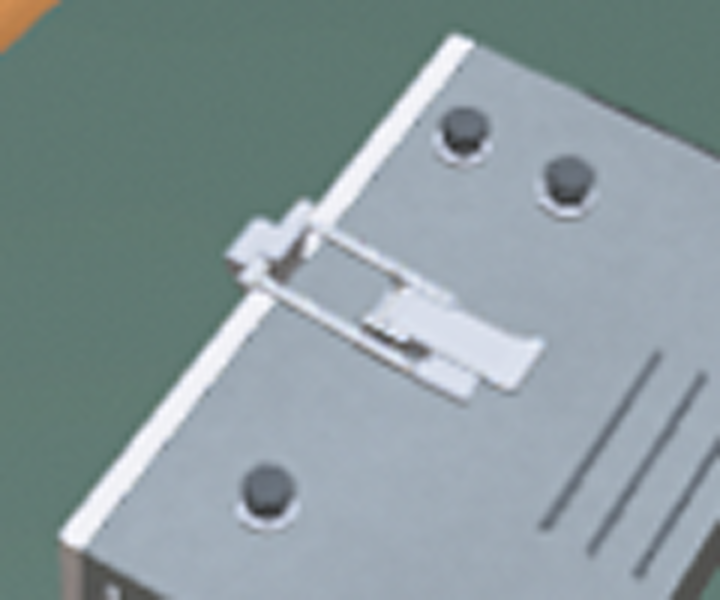

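View pics/y2.png

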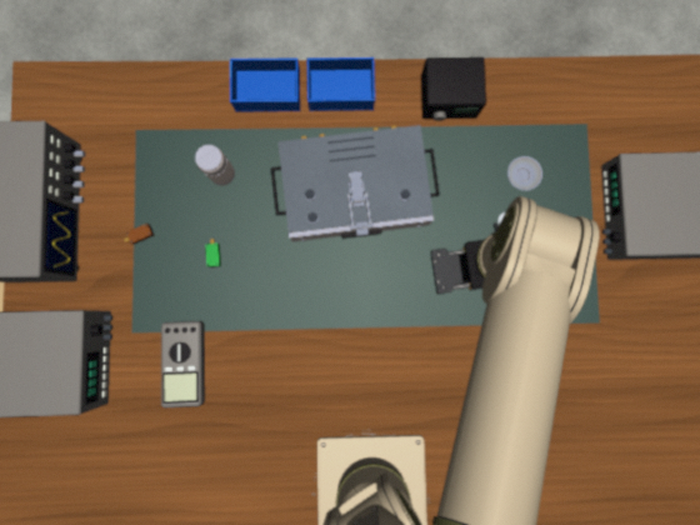

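```bash
cp pics/y_scene.png pics/y3.png
```

```text
(no output)
```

View pics/y3.png

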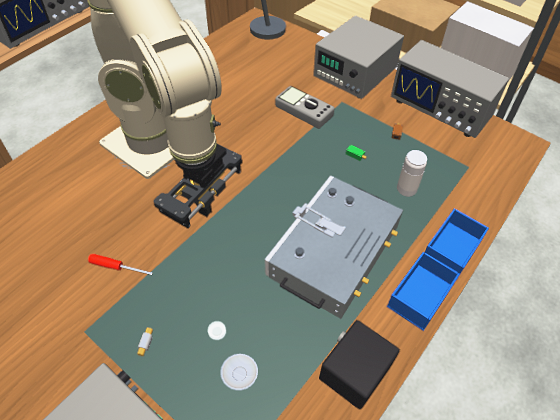

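The drawer is shut, the lever is flat and the caps are down. No modules are left on the bench, the bystanders look unmoved and the arm is clear, so I'll hand in.

```bash
python3 -c "
from h import *
print(ticket.close_job())"
```

```text
the job is handed in; nothing more can be done
None
```

The test box is ready for a measurement, and I handed the job in at about 45 s of the 210 s allowed.

- **Modules:** Only two grey modules were on the bench. I laid both flat in the drawer, one in each half. The +y one was later knocked against the inside of the front panel. It still lay flat, so I left it there.
- **Drawer:** I pushed it shut on the ledge until it met the gasket, at about 18 N.
- **Latch:** I carried the loop over onto the keeper seat and pressed the lever down flat. The last pictures show the bar under the lip, and the gasket gap at the drawer front is gone.
- **Caps:** All three stopped solid at 15–24 N with the fingertip about 98 mm above the bench (97.5 mm is home). They look seated in the last picture.

The last pictures show nothing else on the bench visibly moved and the arm clear of everything. I could not check how the modules lie once the drawer was shut. The drawer and lever positions were judged from pictures and contact heights only, with camera calibration good to about 2 mm.

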